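# Press a two-part planter together in the bar clamp

### The arm

A 6-joint arm with a two-finger parallel gripper is mounted at the origin on the work surface. World frame = base frame: x ahead of the robot, y to its left, z up, the work surface at z = 0. Lengths are in mm, angles in rad, forces in N, time in s.
With the tool pointing down it reaches from about 325 to 850 mm from the base axis. Payload 4.4 kg.
Tool frame: the origin (TCP) lies at the very end of the fingers, on their centre line; the grasp point (between the pads) lies 19 mm behind it; y points along the fingers, z is the direction in which the jaws open and shut, and the axes are right-handed (so a half turn about y gives the same grasp; the last joint's range is limited). The gripper opens to 94 mm and grips with 3 to 60 N. Pads are 16 mm wide; open, the fingers measure 119 mm over their backs; the gripper's body (75 mm by 177 mm) begins 78 mm behind the grasp point.
Start: joints at [0.991, 0.207, 1.542, -0, 1.393, -0.15], TCP at [239.606, 522.701, 205.447] pointing down, gripper open.
Joint ranges: [-2.73, 2.73], [-0.86, 2.22], [0.23, 2.46], [-1.11, 4.25], [0.08, 2.63], [-2.82, 2.82]. Speed limits (rad/s): [2.79, 2.79, 3.14, 3.14, 3.14, 3.14].

### API

Orientations are given as a unit quaternion [w, x, y, z].
In Python, from rig import robot gives the robot as it stands.
- The arm moves only by the shell command python3 -m inch 'ROWS'. ROWS is JSON, a list of rows, each an object of numbers: "tx", "ty", "tz": the shift along the tool's x, y, z in mm; "turn": the turn about the tool's y in rad; "claw": the finger opening in mm, from 0 to 94. A call has 1 to 12 rows; each row shifts and turns the commanded pose from where the row before left it, along the tool's axes as they then stand; what a row does not reach is not made up. A row lasts 1/10 s, in which the tool goes at most 50 mm and 8.59 degrees, less where a joint would pass 70% of its speed; a pose out of reach is approached as far as the arm can. A call with a gripper value outside its range is refused whole. The fingers move at their own pace and stop on an object; the grip force is fixed at half the most. Time passes only in rows, so rows that do not move let the fingers close. It gives the time, the measured TCP pose, the force and the opening at its end, in the units of the state.
- robot.read_state(): the state, without advancing time (a new reading comes with each control period).
- robot.capture(name): name is "scene" or "top" or "wrist"; returns the picture (400x640x3 uint8, red, green, blue); there is no depth.
- robot.calibration(name): a dict with "camera_matrix" (3x3 intrinsics, pixels), "rvec" (rotation vector, rad) and "tvec" (3), from world to camera coordinates, as OpenCV has them. Camera axes: x right, y down, z forward; pixel columns grow to the right and rows downward; lengths in mm; the calibration is good to about 2 mm. A picture is of the moment at which its call begins: read the wrist's pose just before it. calibration takes no time and is no camera call; for the wrist camera it gives the pose at the moment of the call.
- robot.close_job(): hands the job in, once; it reports no verdict.
The state is a dict: "t": time; "qpos": joint angles; "qvel": joint speeds; "tau": joint torques, N m; "position": TCP position; "ee_rot": TCP orientation; "ft_force": force on the tool from outside, world axes, zero at the start; "ft_torque": the same for the moment, N m; "width": finger opening in mm.
Only numpy, scipy, OpenCV 4.12 (cv2) and the standard library are available. Lean on these libraries where they do the work, as an engineer would, in place of code of your own. Each camera call takes 0.05 s, during which the arm holds its last target.

### The job

Squeeze the bar clamp's trigger, stroke by stroke, until its jaw has pushed the two planter halves shut against the end stop and grips them firmly, at about 15 N and well short of the 30 N that cracks them; let the trigger go and leave them clamped like that for two seconds. Then press the release tab so that the jaw springs fully back, and leave the closed planter standing in the clamp. Do not touch the halves with the robot, and leave the other things on the bench where they are.

Things in the scene. Friction and masses are not known exactly. Their poses are not given: they have to be found in the camera images.
- clamp: Black bar clamp screwed to a plywood board, 450 x 150 x 12 mm. Origin: underside of the board (bench top), on the centre line, 8 mm behind the trigger's pivot. x: along the bar from grip to end stop; z up. In this frame, mm: housing x -125..25, y -20..20, up to z 70; fixed upright grip x -52..-36, y -14..14, up to z 165; wooden guide rails at y +-47 keep the halves in line.
- trigger (a joint): Angle of the sprung trigger, an upright steel lever 24 mm wide, 12 thick, on the clamp +x side of the grip; pivot at clamp x 8, z 66 mm, top at z 161. 0 at rest, grows to a stop at 0.42 rad as it is squeezed towards the grip (clamp -x). 1 rad drives the jaw 36 mm; a squeeze to 0.37 rad gains 8 to 12 mm. Holding teeth every 4 mm: let go, and the jaw slips back to the last full tooth.
- trigger_face (a point): Middle of the trigger's face that looks to clamp +x, 74 mm above the pivot (clamp x 14, z 140 mm at rest). Pushing here takes about 3 N at the start and 7 N at the end of a squeeze with the jaw free; each newton of jaw pressure on the halves adds 0.5 N (3 N at most while they slide). Trigger and grip together measure 66 mm along clamp x; the space around them is free above z 75 mm.
- jaw (a joint): Travel of the moving jaw along clamp +x, m: 0 fully back, at most 0.052. A light return spring draws it back; the ratchet holds it until the tab is pressed.
- jaw_pad: Rubber-faced pad, 46 x 40 mm, sprung on the front of the jaw (the spring gives 3 N per mm, up to 12 mm). Origin at the centre of its face, which looks to clamp +x, 42 mm above the bench.
- release_tab (a joint): Travel of the sprung release tab, m: 0 up, 0.008 pressed fully down. It frees the jaw from about 4 mm on; keep it down until the jaw is back (under a second). It takes about 3 N, up to 10 N when the clamp is tight; below 8 mm it is on a hard stop.
- tab_top (a point): Centre of the top face of the release tab, a level steel plate 30 x 32 mm behind the grip at clamp x -104, 95 mm above the bench when up; it is pressed straight down.
- half_near: Half of a bisque (unglazed) planter, 70 mm along the bar, 90 wide, 60 high, 8 mm walls, 0.3 kg, the one next to the jaw; open towards clamp +x. Origin: centre of its underside; axes as the clamp's. It stands on the board, 12 mm above the bench.
- half_far: The other planter half, same size, open towards clamp -x. Origin: centre of its underside; axes as the clamp's. Beyond it a steel end stop (80 mm wide, 60 high) stands square to the bar, its face somewhere between clamp x 236 and 250 mm: set by hand, not measured.
- near_joint (a point): Centre of the near half's open end (its joint face), 30 mm above its underside; x along the bar.
- far_joint (a point): Centre of the far half's open end, 30 mm above its underside; x along the bar. It coincides with near_joint when the halves are closed.
- foot_a: Small turned wooden planter foot, 32 mm across, 26 mm high, standing on the board beside the clamp housing. Leave alone.
- foot_b: The same kind of foot, standing on the bench beside the board. Leave alone.
- glue_bottle: White bottle, 40 mm across, 100 mm high, standing beside the board on its far side. Leave alone.
- bowl_planter: Purple glazed bowl planter, 170 mm across, 100 mm high. Leave alone.
- square_planter: Square terracotta planter, 100 x 100 x 110 mm. Leave alone.
- brush: Brush lying on the bench. Leave alone.
- slip_jar: Glass jar, 64 mm across, 80 mm high. Leave alone.
Things that resemble listed ones, but are neither listed nor needed, are in the scene too. Leave any red look-alike of the half_near alone. What is shaped like the half_far but orange is not meant.

How it is judged:
By the outcome, as a careful person would: the job done as asked, in the order asked, and still so for the second after the job is handed in, with the robot touching nothing.
It also fails if it takes over 72 s, if anything falls off the work surface, if the arm or the gripper's body presses on something with over 40 N, if the wrist force passes 120 N, or if a joint passes its speed limit or range.

## Working session

There is one attempt and no reset: what is moved stays moved. The work goes in short steps, Python scripts to look and compute and a shell command to move; the robot and the scene stay as the last step left them, time stands still between calls to the robot, and variables do not carry over. Pictures are saved under pics/ and viewed, and the job is handed in when it is done.

```bash
ls; mkdir -p pics; python3 - <<'E'
from rig import robot
import cv2
for n in ("scene","top","wrist"):
    c=robot.calibration(n); im=robot.capture(n); cv2.imwrite(f"pics/{n}0.png",im[:,:,::-1])
    print(n,c)
print(robot.read_state())
E
```

```text
pics
scene {'camera_matrix': array([[520.29251532,   0.        , 315.25043375],
       [  0.        , 520.29251532, 193.39102037],
       [  0.        ,   0.        ,   1.        ]]), 'rvec': array([ 1.99170688,  1.79381981, -0.49868007]), 'tvec': array([  -8.73320694, -383.03092274, 1827.43214337])}
top {'camera_matrix': array([[392.95918965,   0.        , 312.61648227],
       [  0.        , 392.95918965, 205.65711237],
       [  0.        ,   0.        ,   1.        ]]), 'rvec': array([ 2.19165523, -2.16273159,  0.10149111]), 'tvec': array([ -54.35646897,  511.5342462 , 1067.3095733 ])}
wrist {'camera_matrix': array([[334.58973729,   0.        , 320.93506976],
       [  0.        , 334.58973729, 204.73661236],
       [  0.        ,   0.        ,   1.        ]]), 'rvec': array([-2.46627035, -1.58179499, -0.1911828 ]), 'tvec': array([-574.78201163,  -24.30205675,  389.96802791])}
{'t': 0.15, 'qpos': array([ 9.90485128e-01,  2.07236537e-01,  1.54259198e+00,  1.48494006e-05,
        1.39348494e+00, -1.50472931e-01]), 'qvel': array([ 0.00113444, -0.0028845 , -0.00511469,  0.00014507,  0.00028516,
       -0.00126954]), 'tau': array([-2.17244879e-04, -3.71315503e+01, -2.81812638e+01,  6.97601354e-02,
        3.26968019e-02, -1.14473974e-04]), 'position': array([239.27173597, 522.18546844, 204.56660632]), 'ee_rot': array([-0.69027199,  0.69140476, -0.15102662,  0.15058219]), 'ft_force': array([ 0.39222735, -0.75319317,  0.15725549]), 'ft_torque': array([-0.0104378 , -0.00270176,  0.01799799]), 'width': 94.13720320219149}
```

View pics/scene0.png

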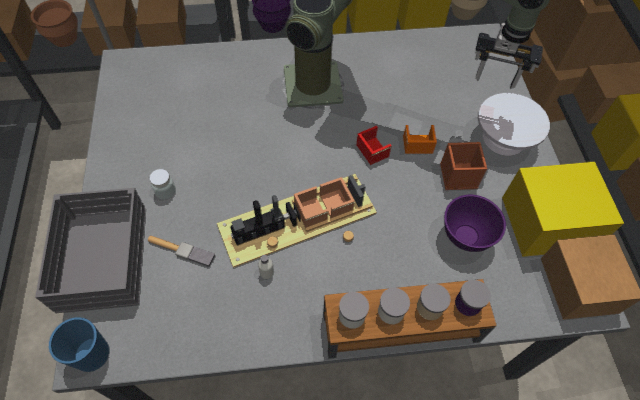

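View pics/top0.png

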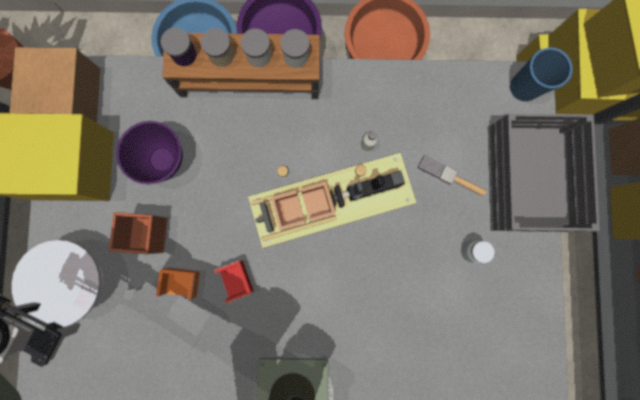

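View pics/wrist0.png

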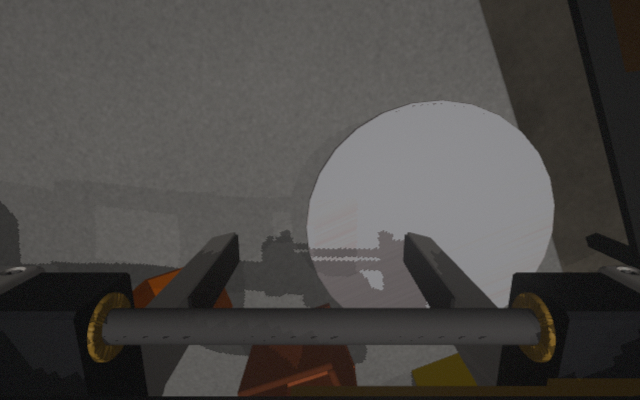

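```bash
cat > h.py <<'E'
import numpy as np, cv2
from rig import robot
def cal(n):
    c=robot.calibration(n); K=np.array(c['camera_matrix']);R=cv2.Rodrigues(np.array(c['rvec']))[0];t=np.array(c['tvec']).ravel();return K,R,t
def ray(n,uv,C=None):
    K,R,t=C or cal(n); d=R.T@np.linalg.inv(K)@np.array([uv[0],uv[1],1.]); return -R.T@t,d
def onz(n,uv,z,C=None):
    o,d=ray(n,uv,C); return o+d*(z-o[2])/d[2]
def proj(n,P,C=None):
    K,R,t=C or cal(n); p=(R@np.atleast_2d(P).T).T+t; p=p@K.T; return p[:,:2]/p[:,2:]
def two(n1,uv1,n2,uv2):
    o1,d1=ray(n1,uv1);o2,d2=ray(n2,uv2)
    s=np.linalg.lstsq(np.c_[d1,-d2],o2-o1,rcond=None)[0]
    a=o1+d1*s[0];b=o2+d2*s[1];return (a+b)/2,np.linalg.norm(a-b)
def crop(im,x0,y0,x1,y1,f,name):
    cv2.imwrite(name,cv2.resize(im[y0:y1,x0:x1],None,fx=f,fy=f,interpolation=cv2.INTER_CUBIC))
E
python3 - <<'E'
from h import *
im=cv2.imread('pics/top0.png'); crop(im,240,140,425,255,4,'pics/topc.png')
s=cv2.imread('pics/scene0.png'); crop(s,210,165,385,270,4,'pics/scenec.png')
hsv=cv2.cvtColor(im,cv2.COLOR_BGR2HSV)
m=cv2.inRange(hsv,(20,60,100),(35,255,255));m[:, :240]=0;m[:,430:]=0;m[:140]=0;m[260:]=0
pts=cv2.findNonZero(m);r=cv2.minAreaRect(cv2.convexHull(pts));b=cv2.boxPoints(r);print(r);
for p in b: print(p,onz('top',p,12).round(1))
m=cv2.inRange(cv2.cvtColor(s,cv2.COLOR_BGR2HSV),(20,60,100),(35,255,255));m[:, :210]=0;m[:,390:]=0;m[:160]=0;m[275:]=0
h=cv2.convexHull(cv2.findNonZero(m));q=cv2.approxPolyDP(h,6,True)[:,0]
for p in q: print('s',p,onz('scene',p,12).round(1))
E
```

```text
((329.36334228515625, 191.99122619628906), (68.58610534667969, 159.08230590820312), 73.68614959716797)
[243.39185 181.4219 ] [579.1 148.3  12. ]
[396.0691 136.7359] [ 713.6 -282.9   12. ]
[415.33484 202.56055] [ 525.8 -335.9   12. ]
[262.6576  247.24655] [395.5  89.5  12. ]
s [375 210] [531.5 130.4  12. ]
s [347 238] [615.1  34.5  12. ]
s [235 266] [ 669.5 -288.3   12. ]
s [217 225] [ 534.4 -336.9   12. ]
s [353 174] [397.2  83.8  12. ]
```

View pics/topc.png

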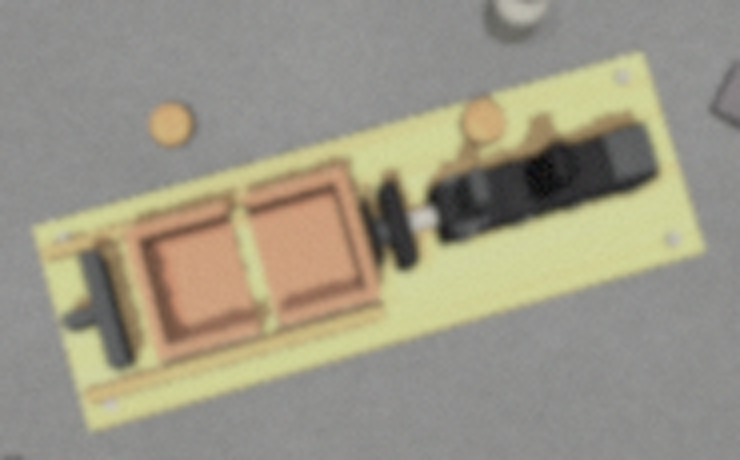

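View pics/scenec.png

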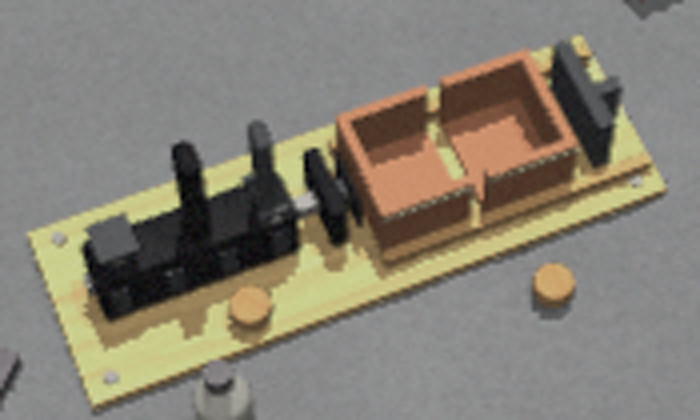

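```bash
python3 - <<'E'
from h import *
T=lambda p:(240+p[0]/4-.375,140+p[1]/4-.375); S=lambda p:(210+p[0]/4-.375,165+p[1]/4-.375)
A=[onz('top',T(p),12)for p in[(34,227),(642,51),(705,250),(90,432)]]
B=[onz('scene',S(p),12)for p in[(666,188),(96,404),(27,233),(583,36)]]
for a,b in zip(A,B):print(a.round(1),b.round(1))
for Q in(A,B):
    print([np.linalg.norm(Q[i]-Q[(i+1)%4]).round(1) for i in range(4)], np.mean(Q,0).round(1))
    d=(Q[0]+Q[3]-Q[1]-Q[2]);print(np.arctan2(d[1],d[0]))
for nm,t,s in [('tab',(629,155),(112,240)),('griptop',(551,165),(186,152)),('trigtop',(466,192),(260,130))]:
    print(nm,two('top',T(t),'scene',S(s)))
# look-alikes & clamp halves
E
```

```text
[536.9 133.8  12. ] [537.3 132.8  12. ]
[ 668.5 -294.1   12. ] [ 668. -292.   12.]
[ 527.1 -337.4   12. ] [ 527.2 -338.7   12. ]
[394.4  91.   12. ] [396.6  91.4  12. ]
[np.float64(447.6), np.float64(147.9), np.float64(448.5), np.float64(148.8)] [ 531.7 -101.7   12. ]
1.8700982318120798
[np.float64(444.4), np.float64(148.3), np.float64(449.5), np.float64(146.7)] [ 532.3 -101.6   12. ]
1.8673801015347482
tab (array([ 581.24573763, -268.68876201,   87.78964765]), np.float64(1.6894040927875658))
griptop (array([ 561.83928596, -207.54346381,  162.98115732]), np.float64(7.326910477816866))
trigtop (array([ 545.48179978, -157.14817773,  156.12316495]), np.float64(8.334462531910212))
```

```bash
python3 - <<'E'
from h import *
T=lambda p:(240+p[0]/4-.375,140+p[1]/4-.375); S=lambda p:(210+p[0]/4-.375,165+p[1]/4-.375)
psi=1.869;c=np.array([532.,-101.7]);e=np.array([np.cos(psi),np.sin(psi)]);n=np.array([-e[1],e[0]])
for nm,t,s,z,cx in [('tab',(629,155),(114,238),95,-104),('griptop',(551,168),(186,152),165,-44),('trigtop',(466,188),(260,130),161,8)]:
  for k,f,p in(('top',T,t),('scene',S,s)):
    q=onz(k,f(p),z)[:2]-c; print(nm,k,(q@e-cx).round(1),(q@n).round(1))
for nm,t,s,z in [('stopface',(112,308),(598,100),60)]:
  q=onz('scene',S((553,45)),72)[:2]-c;print(q@e,q@n)
o=c-e*63
# project model guesses for o offset
g=lambda P:np.c_[(o+np.outer(np.array(P)[:,0],e)+np.outer(np.array(P)[:,1],n)),np.array(P)[:,2]]
P=[(-125,-20,70),(-125,20,70),(-52,-14,165),(-36,-14,165),(-52,14,165),(2,12,161),(14,12,161),(2,-12,161),(14,-12,161),(-119,16,95),(-89,16,95),(-119,-16,95),(-89,-16,95)]
for k,f in(('top','topc'),('scene','scenec')):
  im=cv2.imread(f'pics/{f}.png');off=(240,140)if k=='top'else(210,165)
  for p in proj(k,g(P)): cv2.circle(im,(int((p[0]-off[0]+.375)*4),int((p[1]-off[1]+.375)*4)),3,(0,255,0),-1)
  cv2.imwrite(f'pics/{f}_o.png',im)
E
```

```text
tab top -67.4 2.3
tab scene -69.5 -0.6
griptop top -61.6 3.0
griptop scene -69.4 3.2
trigtop top -61.1 -0.1
trigtop scene -69.5 2.5
178.88697130838884 39.48932348963049
```

View pics/topc_o.png

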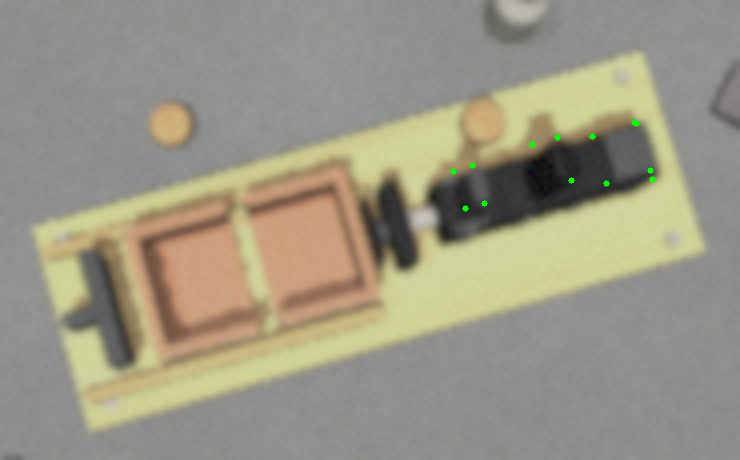

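View pics/scenec_o.png

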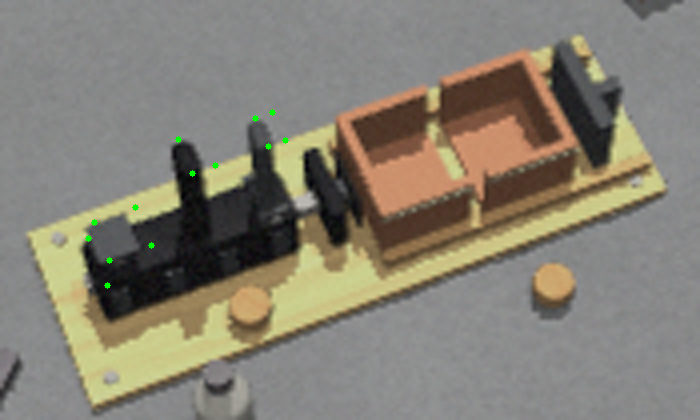

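```bash
cat >> h.py <<'E'
from scipy.spatial.transform import Rotation
PSI=1.869;Cc=np.array([532.,-101.7]);E=np.array([np.cos(PSI),np.sin(PSI)]);N=np.array([-E[1],E[0]]);OX=-68.5
O=Cc+OX*E
def c2w(P): P=np.atleast_2d(P).astype(float); return np.c_[O+np.outer(P[:,0],E)+np.outer(P[:,1],N),P[:,2]]
def w2c(P): P=np.atleast_2d(P); q=P[:,:2]-O; return np.c_[q@E,q@N,P[:,2]]
def st(target=None):
    s=robot.read_state(); q=s['ee_rot']; R=Rotation.from_quat([q[1],q[2],q[3],q[0]]).as_matrix()
    f=s['ft_force']; print('t',round(s['t'],2),'pos',s['position'].round(1),'clamp',w2c(s['position'])[0].round(1),'w',round(s['width'],1),'F clamp',np.round([f[:2]@E,f[:2]@N,f[2]],2))
    print('z_axis ang',np.arctan2(R[1,2],R[0,2]).round(4),'psi',PSI,'y',R[:,1].round(3))
    if target is not None: print('shift tool',(R.T@(c2w(target)[0]-s['position'])).round(1))
    return s,R
E
python3 - <<'E'
from h import *
s,R=st((-19,0,240)); print(R.round(3),s['qpos'])
E
```

```text
t 0.15 pos [239.3 522.2 204.6] clamp [750.9  96.5 204.6] w 94.1 F clamp [-0.84 -0.15  0.16]
z_axis ang 1.141 psi 1.869 y [-0.001 -0.001 -1.   ]
shift tool [ 584.3  -34.7 -510.5]
[[ 0.909 -0.001  0.417]
 [-0.417 -0.001  0.909]
 [-0.    -1.    -0.002]] [ 9.90485128e-01  2.07236537e-01  1.54259198e+00  1.48494006e-05
  1.39348494e+00 -1.50472931e-01]
```

```bash
python3 -m inch '[{"tx":36,"ty":-4,"tz":-32},{"tx":36,"ty":-4,"tz":-32},{"tx":36,"ty":-4,"tz":-32},{"tx":36,"ty":-4,"tz":-32},{"tx":36,"ty":-4,"tz":-32},{"tx":36,"ty":-4,"tz":-32},{"tx":36,"ty":-4,"tz":-32},{"tx":36,"ty":-4,"tz":-32},{"tx":36,"tz":-32},{"tx":36,"tz":-32},{"tx":36,"tz":-32},{"tx":36,"tz":-32}]'; python3 -m inch '[{"tx":36,"tz":-32},{"tx":36,"tz":-32},{"tx":36,"tz":-32},{"turn":-0.146},{"turn":-0.146},{"turn":-0.146},{"turn":-0.146},{"turn":-0.144},{}]'
python3 - <<'E'
from h import *
s,R=st((-19,0,240))
print(s['qpos']);im=robot.capture('wrist');cv2.imwrite('pics/w1.png',im[:,:,::-1]);
K,Rc,t=cal('wrist');print(-Rc.T@t)
P=[(-52,-14,165),(-36,-14,165),(-36,14,165),(-52,14,165),(2,12,161),(14,12,161),(14,-12,161),(2,-12,161),(-119,16,95),(-89,16,95),(-89,-16,95),(-119,-16,95)]
im=im[:,:,::-1].copy()
for p in proj('wrist',c2w(P)): cv2.circle(im,tuple(int(v) for v in p),2,(0,255,0),-1)
cv2.imwrite('pics/w1o.png',im)
E
```

```text
t 0.15 pos [239.3 522.2 204.6] clamp [750.9  96.5 204.6] w 94.1 F clamp [-0.84 -0.15  0.16]
z_axis ang 1.141 psi 1.869 y [-0.001 -0.001 -1.   ]
shift tool [ 584.3  -34.7 -510.5]
[ 9.90485128e-01  2.07236537e-01  1.54259198e+00  1.48494006e-05
  1.39348494e+00 -1.50472931e-01]
[176.27694299 552.36417859 383.70100551]validation failed for argument at $[0]...
validation failed for argument at $[0]...
```

View pics/w1o.png

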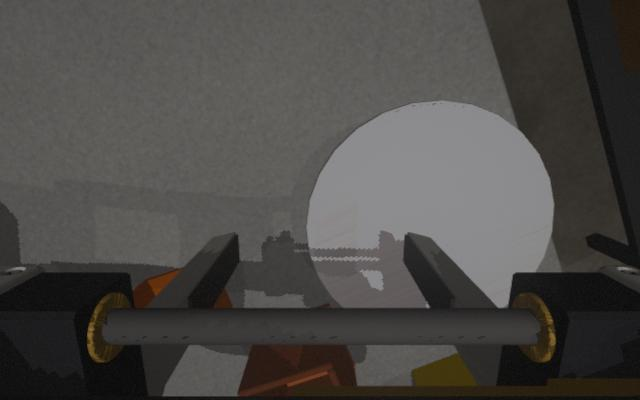

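```bash
python3 -m inch '[{"tx":36,"ty":-4,"tz":-32,"turn":0,"claw":94}]'
```

```text
t: 0.3
position: [257.5, 480.7, 208.3]
ee_rot: [0.691, -0.691, 0.15, -0.148]
ft_force: [1.2, 0.3, 0.3]
width: 93.9
```

```bash
python3 -m inch '[{"tx":36,"ty":-4,"tz":-32,"turn":0,"claw":94},{"tx":36,"ty":-4,"tz":-32,"turn":0,"claw":94},{"tx":36,"ty":-4,"tz":-32,"turn":0,"claw":94},{"tx":36,"ty":-4,"tz":-32,"turn":0,"claw":94},{"tx":36,"ty":-4,"tz":-32,"turn":0,"claw":94},{"tx":36,"ty":-4,"tz":-32,"turn":0,"claw":94},{"tx":36,"ty":-4,"tz":-32,"turn":0,"claw":94},{"tx":36,"ty":0,"tz":-32,"turn":0,"claw":94},{"tx":36,"ty":0,"tz":-32,"turn":0,"claw":94},{"tx":36,"ty":0,"tz":-32,"turn":0,"claw":94},{"tx":36,"ty":0,"tz":-32,"turn":0,"claw":94},{"tx":36,"ty":0,"tz":-32,"turn":0,"claw":94}]'; python3 -m inch '[{"tx":36,"ty":0,"tz":-32,"turn":0,"claw":94},{"tx":36,"ty":0,"tz":-32,"turn":0,"claw":94},{"tx":0,"ty":0,"tz":0,"turn":-0.146,"claw":94},{"tx":0,"ty":0,"tz":0,"turn":-0.146,"claw":94},{"tx":0,"ty":0,"tz":0,"turn":-0.146,"claw":94},{"tx":0,"ty":0,"tz":0,"turn":-0.146,"claw":94},{"tx":0,"ty":0,"tz":0,"turn":-0.146,"claw":94},{"tx":0,"ty":0,"tz":0,"turn":0,"claw":94}]'
cat > look.py <<'E'
from h import *
import sys
def look(n,tag):
    C=cal(n);im=robot.capture(n)[:,:,::-1].copy();cv2.imwrite(f'pics/{tag}.png',im)
    P=[(-52,-14,165),(-36,-14,165),(-36,14,165),(-52,14,165),(2,12,161),(14,12,161),(14,-12,161),(2,-12,161),(-119,16,95),(-89,16,95),(-89,-16,95),(-119,-16,95)]
    for p in proj(n,c2w(P),C): cv2.circle(im,tuple(int(round(v)) for v in p),1,(0,255,0),-1)
    cv2.imwrite(f'pics/{tag}o.png',im)
    return C
E
python3 - <<'E'
from look import *
s,R=st((-19,0,240)); print(s['qpos']);look('wrist','w1')
E
```

```text
t: 1.5
position: [492.0, -52.5, 237.4]
ee_rot: [0.691, -0.691, 0.151, -0.151]
ft_force: [0.8, -0.0, -0.5]
width: 93.9
t: 2.3
position: [530.3, -138.6, 237.1]
ee_rot: [0.699, -0.699, -0.105, 0.106]
ft_force: [-0.3, 1.4, -0.0]
width: 94.4
t 2.3 pos [ 530.3 -138.6  237.1] clamp [ 33.7  12.5 237.1] w 94.4 F clamp [ 1.39 -0.12 -0.02]
z_axis ang 1.8707 psi 1.869 y [-0.001  0.    -1.   ]
shift tool [ 12.4  -2.9 -52.7]
[-4.13587576e-01  1.26382964e-01  1.56828587e+00  2.50588518e-05
  1.44753601e+00 -2.28424713e+00]
```

View pics/w1o.png

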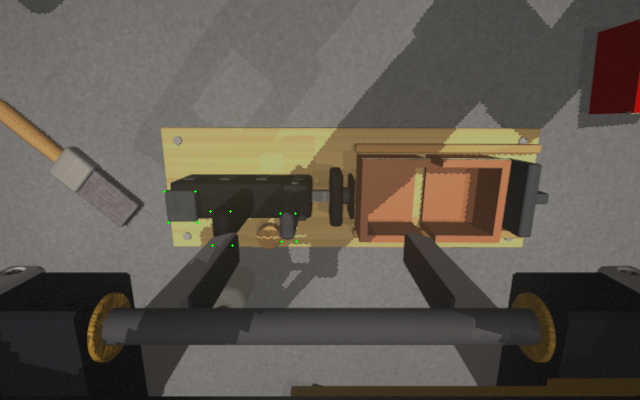

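```bash
python3 - <<'E'
from h import *
crop(cv2.imread('pics/w1o.png'),150,120,350,260,4,'pics/w1c.png')
E
```

```text
(no output)
```

View pics/w1c.png

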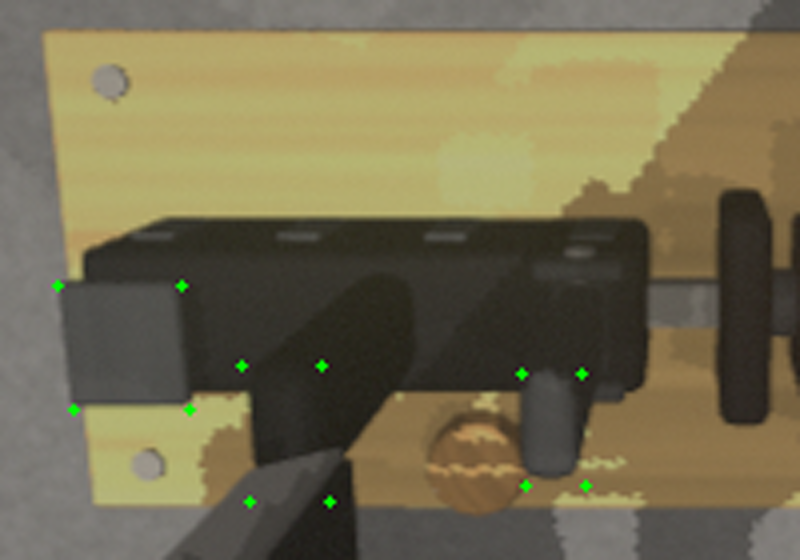

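```bash
python3 -m inch '[{"tx":6,"ty":0,"tz":-27,"turn":0,"claw":94},{"tx":5.5,"ty":0,"tz":-26,"turn":0,"claw":94},{"tx":0,"ty":0,"tz":0,"turn":0,"claw":94}]'; python3 - <<'E'
from look import *
s,R=st((-19,1,136));look('wrist','w2'); crop(cv2.imread('pics/w2o.png'),150,120,420,320,3,'pics/w2c.png')
E
```

```text
t: 2.65
position: [558.0, -188.2, 237.2]
ee_rot: [-0.699, 0.7, 0.104, -0.104]
ft_force: [-0.7, -0.1, -0.1]
width: 94.0
t 2.65 pos [ 558.  -188.2  237.2] clamp [-21.8   0.6 237.2] w 94.0 F clamp [ 0.13  0.66 -0.12]
z_axis ang 1.8661 psi 1.869 y [ 0.    -0.001 -1.   ]
shift tool [ -0.4 101.2   2.9]
```

View pics/w2c.png

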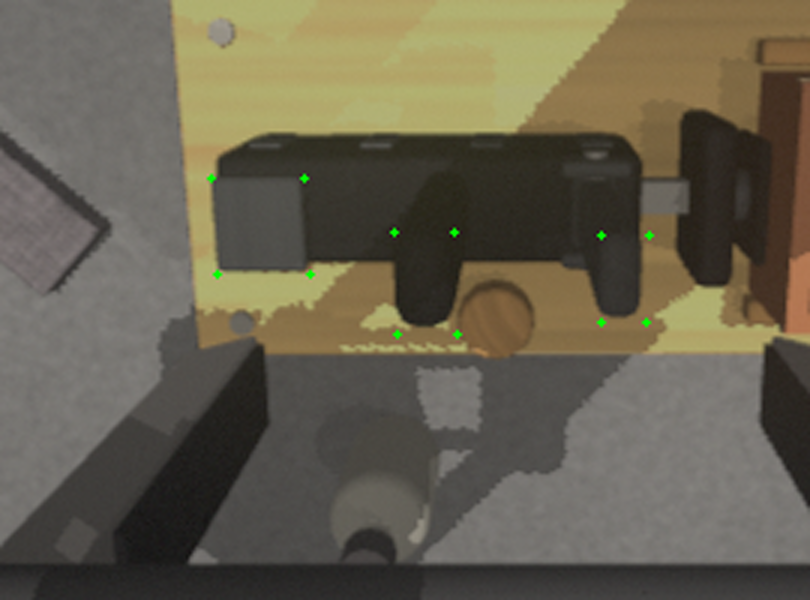

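```bash
python3 -m inch '[{"tx":-0.5,"ty":30,"tz":2,"turn":0,"claw":94},{"tx":0,"ty":35,"tz":0,"turn":0,"claw":94},{"tx":0,"ty":36,"tz":0,"turn":0,"claw":94},{"tx":0,"ty":0,"tz":0,"turn":0,"claw":74},{"tx":0,"ty":0,"tz":0,"turn":0,"claw":74},{"tx":0,"ty":0,"tz":0,"turn":0,"claw":74},{"tx":0,"ty":0,"tz":0,"turn":0,"claw":74}]'; python3 - <<'E'
from look import *
s,R=st((-19,1,136));look('wrist','w3'); crop(cv2.imread('pics/w3.png'),150,120,420,320,3,'pics/w3c.png')
im=robot.capture('scene')[:,:,::-1];crop(im,210,120,385,260,4,'pics/s3c.png')
E
```

```text
t: 3.4
position: [557.8, -184.8, 139.2]
ee_rot: [-0.698, 0.7, 0.107, -0.104]
ft_force: [-0.1, -0.4, 1.1]
width: 74.2
t 3.4 pos [ 557.8 -184.8  139.2] clamp [-18.5  -0.2 139.2] w 74.2 F clamp [-0.33  0.2   1.1 ]
z_axis ang 1.8709 psi 1.869 y [ 0.004 -0.002 -1.   ]
shift tool [-1.2  3.2 -0.5]
```

View pics/w3c.png

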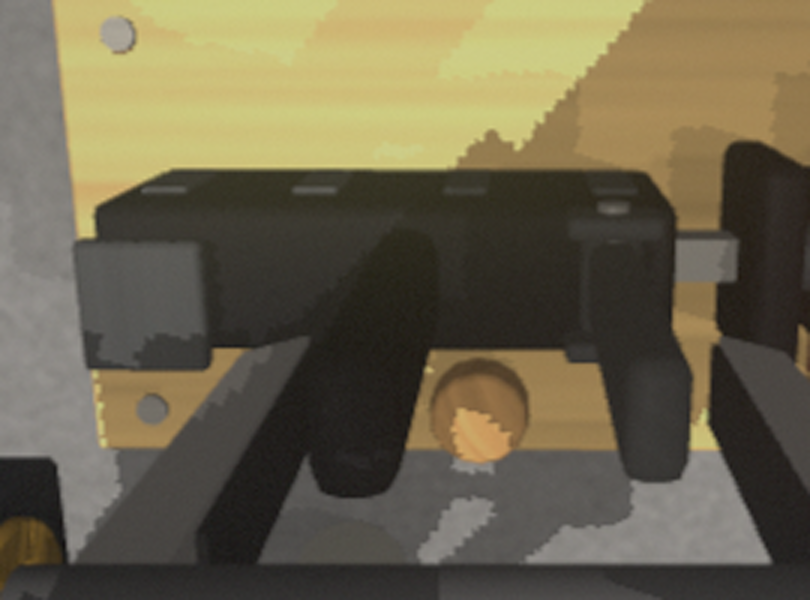

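View pics/s3c.png

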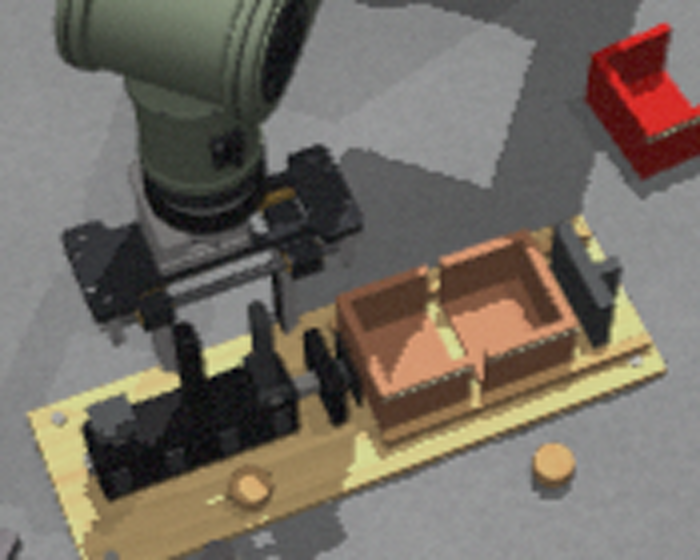

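```bash
python3 -m inch '[{"tx":-1,"ty":1,"tz":-1.5,"turn":0,"claw":71},{"tx":0,"ty":0,"tz":-1.5,"turn":0,"claw":68},{"tx":0,"ty":0,"tz":-1.5,"turn":0,"claw":65},{"tx":0,"ty":0,"tz":-1.5,"turn":0,"claw":62},{"tx":0,"ty":0,"tz":0,"turn":0,"claw":62}]'; python3 -c "
from h import *
st()"
```

```text
t: 4.0
position: [556.7, -189.6, 135.6]
ee_rot: [0.7, -0.699, -0.105, 0.106]
ft_force: [-1.5, 3.0, 3.8]
width: 61.9
t 4.0 pos [ 556.7 -189.6  135.6] clamp [-22.8   2.2 135.6] w 61.9 F clamp [3.34 0.56 3.8 ]
z_axis ang 1.8708 psi 1.869 y [-0.001  0.001 -1.   ]
```

```bash
python3 -m inch '[{"tx":0,"ty":0,"tz":-1.5,"turn":0,"claw":59},{"tx":0,"ty":0,"tz":-1.5,"turn":0,"claw":56},{"tx":0,"ty":0,"tz":-1.5,"turn":0,"claw":53},{"tx":0,"ty":0,"tz":-1.5,"turn":0,"claw":50},{"tx":0,"ty":0,"tz":0,"turn":0,"claw":50}]'; python3 -c "
from h import *
st()"; python3 -m inch '[{"tx":0,"ty":0,"tz":-1.5,"turn":0,"claw":47},{"tx":0,"ty":0,"tz":-1.5,"turn":0,"claw":44},{"tx":0,"ty":0,"tz":-1.5,"turn":0,"claw":42},{"tx":0,"ty":0,"tz":0,"turn":0,"claw":42}]'; python3 - <<'E'
from look import *
s,R=st();look('wrist','w4'); crop(cv2.imread('pics/w4.png'),200,120,520,320,2.5,'pics/w4c.png')
im=robot.capture('scene')[:,:,::-1];crop(im,210,120,385,260,4,'pics/s4c.png')
E
```

```text
t: 4.5
position: [558.4, -195.4, 135.0]
ee_rot: [0.7, -0.699, -0.106, 0.106]
ft_force: [-2.1, 4.5, 2.4]
width: 50.0
t 4.5 pos [ 558.4 -195.4  135. ] clamp [-28.8   2.3 135. ] w 50.0 F clamp [4.96 0.67 2.43]
z_axis ang 1.871 psi 1.869 y [-0.001  0.001 -1.   ]
t: 4.9
position: [559.5, -199.2, 134.1]
ee_rot: [0.7, -0.698, -0.105, 0.106]
ft_force: [-0.1, 5.2, -2.0]
width: 42.2
t 4.9 pos [ 559.5 -199.2  134.1] clamp [-32.8   2.4 134.1] w 42.2 F clamp [ 5.02 -1.43 -1.96]
z_axis ang 1.8709 psi 1.869 y [-0.002  0.002 -1.   ]
```

View pics/w4c.png

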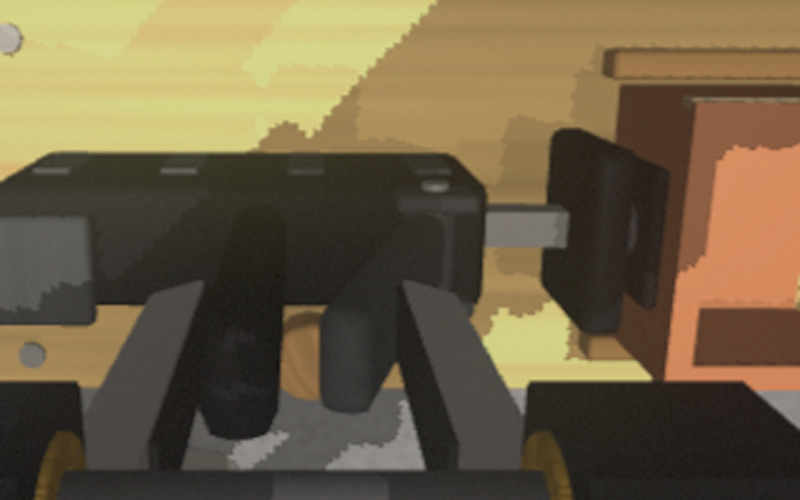

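View pics/s4c.png

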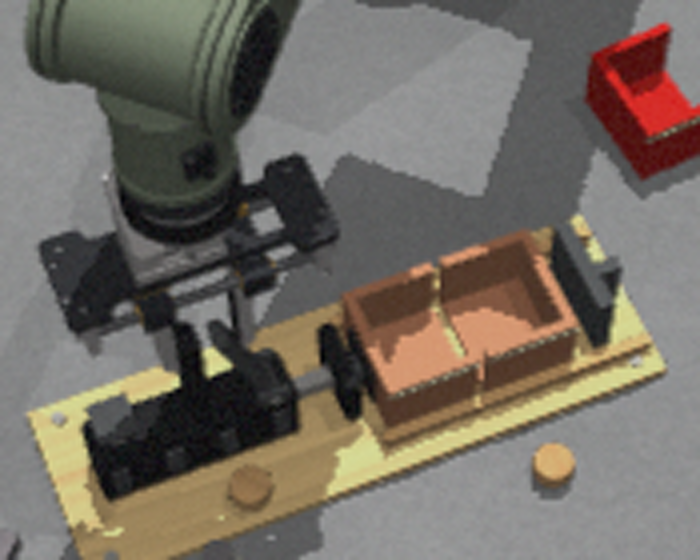

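```bash
python3 -m inch '[{"tx":0,"ty":0,"tz":-0.5,"turn":0,"claw":40.8},{"tx":0,"ty":0,"tz":0,"turn":0,"claw":40.8},{"tx":0,"ty":0,"tz":3,"turn":0,"claw":47},{"tx":0,"ty":0,"tz":4,"turn":0,"claw":55},{"tx":0,"ty":0,"tz":4,"turn":0,"claw":63},{"tx":0,"ty":0,"tz":4,"turn":0,"claw":71},{"tx":0,"ty":0,"tz":0,"turn":0,"claw":71},{"tx":0,"ty":0,"tz":0,"turn":0,"claw":71}]'; python3 - <<'E'
from look import *
s,R=st();look('wrist','w5'); crop(cv2.imread('pics/w5.png'),200,120,520,320,2.5,'pics/w5c.png')
im=robot.capture('scene')[:,:,::-1];crop(im,210,120,385,260,4,'pics/s5c.png')
im=robot.capture('top')[:,:,::-1];crop(im,240,140,425,255,4,'pics/t5c.png')
E
```

```text
t: 5.8
position: [556.0, -186.8, 135.7]
ee_rot: [-0.699, 0.7, 0.106, -0.106]
ft_force: [0.8, -0.4, -0.1]
width: 70.9
t 5.8 pos [ 556.  -186.8  135.7] clamp [-19.9   2.1 135.7] w 70.9 F clamp [-0.59 -0.7  -0.09]
z_axis ang 1.8711 psi 1.869 y [ 0.001 -0.001 -1.   ]
```

View pics/w5c.png

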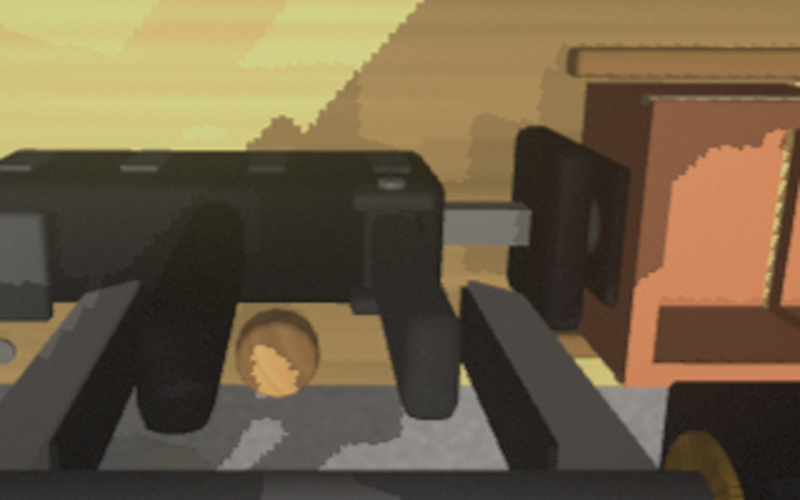

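View pics/t5c.png

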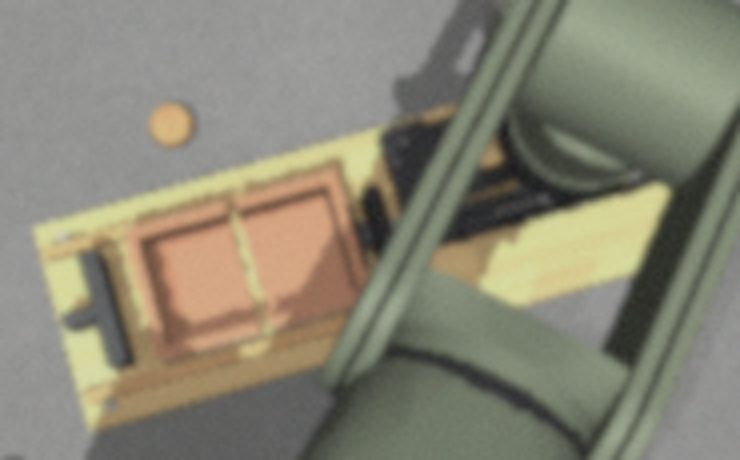

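View pics/s5c.png

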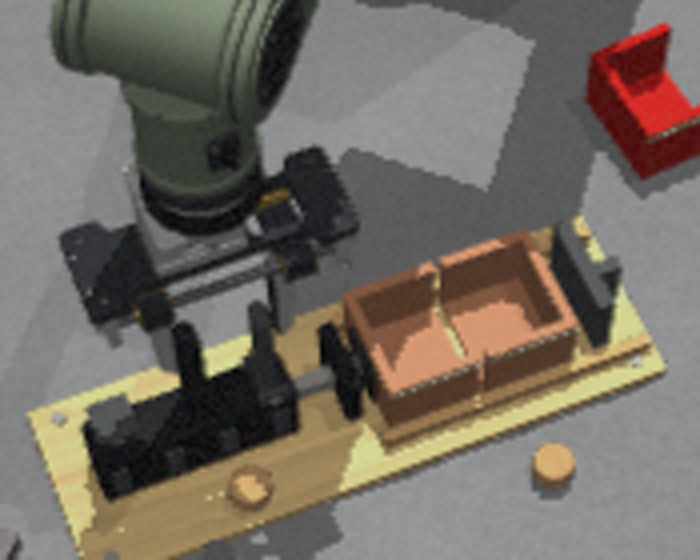

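```bash
python3 -m inch '[{"tx":0,"ty":0,"tz":-2,"turn":0,"claw":67},{"tx":0,"ty":0,"tz":-2,"turn":0,"claw":62},{"tx":0,"ty":0,"tz":-2,"turn":0,"claw":57},{"tx":0,"ty":0,"tz":-2,"turn":0,"claw":53},{"tx":0,"ty":0,"tz":0,"turn":0,"claw":53}]'; python3 -c "
from h import *
st()"; python3 -m inch '[{"tx":0,"ty":0,"tz":-1.5,"turn":0,"claw":50},{"tx":0,"ty":0,"tz":-1.5,"turn":0,"claw":47},{"tx":0,"ty":0,"tz":0,"turn":0,"claw":47}]'; python3 -c "
from h import *
st()"; python3 -m inch '[{"tx":0,"ty":0,"tz":-1.5,"turn":0,"claw":44},{"tx":0,"ty":0,"tz":-1.5,"turn":0,"claw":40.8},{"tx":0,"ty":0,"tz":0,"turn":0,"claw":40.8}]'; python3 -c "
from h import *
st()"
```

```text
t: 6.45
position: [558.0, -193.9, 135.3]
ee_rot: [0.699, -0.699, -0.106, 0.106]
ft_force: [-0.6, 3.2, 1.7]
width: 53.0
t 6.45 pos [ 558.  -193.9  135.3] clamp [-27.2   2.3 135.3] w 53.0 F clamp [ 3.18 -0.39  1.72]
z_axis ang 1.8709 psi 1.869 y [-0.  0. -1.]
t: 6.75
position: [558.9, -196.8, 134.9]
ee_rot: [0.699, -0.699, -0.106, 0.106]
ft_force: [-0.1, 2.8, -0.6]
width: 47.2
t 6.75 pos [ 558.9 -196.8  134.9] clamp [-30.3   2.3 134.9] w 47.2 F clamp [ 2.69 -0.68 -0.57]
z_axis ang 1.8709 psi 1.869 y [-0.  0. -1.]
t: 7.05
position: [559.7, -199.7, 134.9]
ee_rot: [0.699, -0.699, -0.106, 0.106]
ft_force: [0.6, 3.0, -4.2]
width: 40.8
t 7.05 pos [ 559.7 -199.7  134.9] clamp [-33.3   2.3 134.9] w 40.8 F clamp [ 2.73 -1.48 -4.18]
z_axis ang 1.8709 psi 1.869 y [-0.  0. -1.]
```

```bash
python3 - <<'E'
from look import *
look('wrist','w6'); crop(cv2.imread('pics/w6.png'),200,120,600,320,2,'pics/w6c.png')
E
python3 -m inch '[{"tx":0,"ty":0,"tz":3,"turn":0,"claw":47},{"tx":0,"ty":0,"tz":4,"turn":0,"claw":55},{"tx":0,"ty":0,"tz":4,"turn":0,"claw":63},{"tx":0,"ty":0,"tz":2,"turn":0,"claw":74},{"tx":0,"ty":0,"tz":0,"turn":0,"claw":74},{"tx":0,"ty":0,"tz":0,"turn":0,"claw":74}]'; python3 - <<'E'
from look import *
s,R=st();look('wrist','w7'); crop(cv2.imread('pics/w7.png'),200,120,600,320,2,'pics/w7c.png')
im=robot.capture('scene')[:,:,::-1];crop(im,210,120,385,260,4,'pics/s7c.png')
im=robot.capture('top')[:,:,::-1];crop(im,240,140,425,255,4,'pics/t7c.png')
E
```

```text
t: 7.7
position: [556.1, -187.1, 135.6]
ee_rot: [-0.699, 0.699, 0.106, -0.106]
ft_force: [-0.2, 0.2, 0.6]
width: 74.3
t 7.7 pos [ 556.1 -187.1  135.6] clamp [-20.2   2.1 135.6] w 74.3 F clamp [0.23 0.09 0.62]
z_axis ang 1.8713 psi 1.869 y [ 0. -0. -1.]
```

View pics/w6c.png

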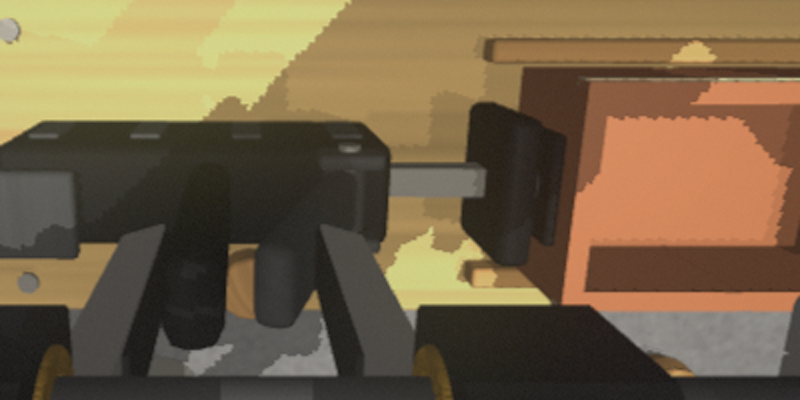

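View pics/w7c.png

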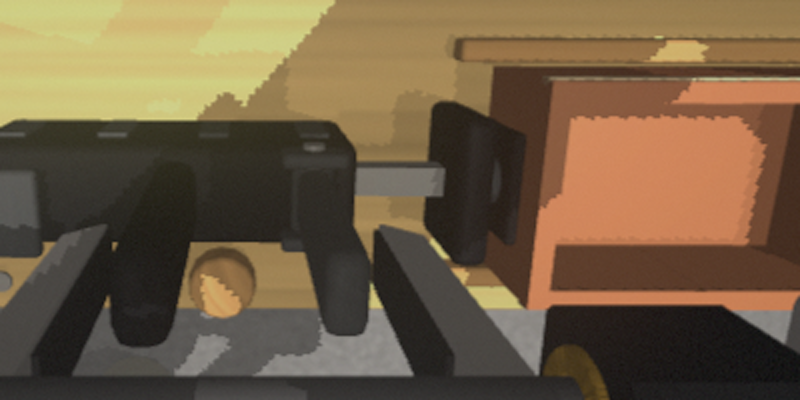

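View pics/t7c.png

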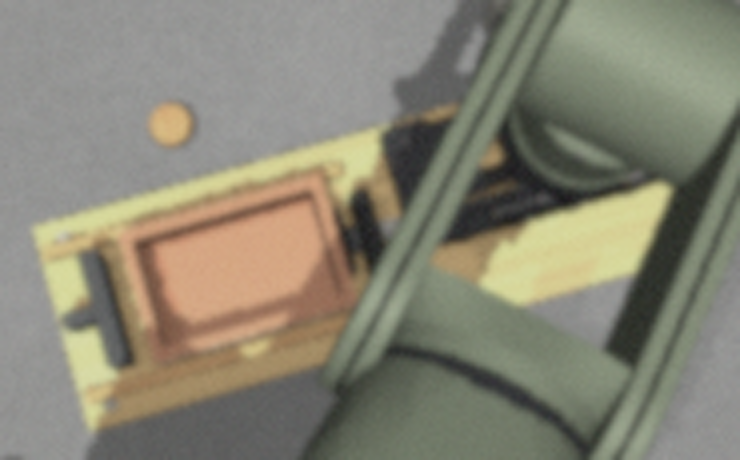

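View pics/s7c.png

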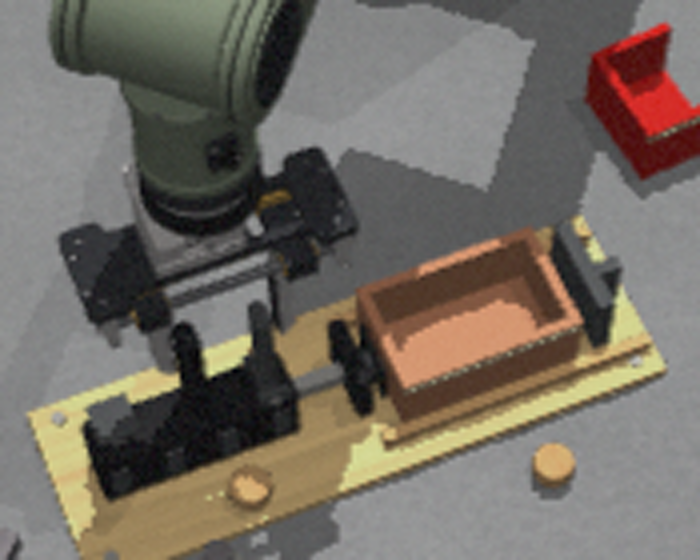

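```bash
cat > prof.py <<'E'
from h import *
def prof(file,n,off,f,z,ys,x0,x1,C=None):
    im=cv2.imread(file);xs=np.arange(x0,x1,2.)
    acc=[]
    for y in ys:
        p=proj(n,c2w(np.c_[xs,np.full_like(xs,y),np.full_like(xs,z)]),C)
        u=((p-np.array(off)+.5)*f-.5).astype(np.float32)
        acc.append(cv2.remap(im,u[:,0].copy(),u[:,1].copy(),cv2.INTER_LINEAR)[:,0])
    a=np.mean(acc,0)
    for x,v in zip(xs,a): print(int(x),v.astype(int),end='; ')
    print()
E
python3 - <<'E'
from prof import *
for f in('topc','t7c'): prof(f'pics/{f}.png','top',(240,140),4,72,range(-20,21,5),200,262)
for f,o in(('scenec',(210,165)),('s7c',(210,120))): prof(f'pics/{f}.png','scene',o,4,72,range(-20,21,5),200,262)
E
```

```text
200 [126 160 205]; 202 [124 157 204]; 204 [121 153 203]; 206 [115 146 199]; 208 [107 135 187]; 210 [ 95 119 166]; 212 [ 82 103 143]; 214 [ 72  91 126]; 216 [ 68  85 117]; 218 [ 68  86 116]; 220 [ 79 100 132]; 222 [ 99 126 162]; 224 [117 148 188]; 226 [127 162 201]; 228 [132 173 205]; 230 [135 183 204]; 232 [133 183 196]; 234 [121 169 181]; 236 [105 147 162]; 238 [ 93 130 148]; 240 [ 88 122 141]; 242 [ 81 111 129]; 244 [ 69  93 107]; 246 [58 72 80]; 248 [60 64 65]; 250 [75 74 73]; 252 [88 87 86]; 254 [94 94 93]; 256 [96 96 95]; 258 [97 98 97]; 260 [ 99 106 105]; 
200 [130 166 212]; 202 [130 166 212]; 204 [130 165 211]; 206 [127 161 209]; 208 [121 154 204]; 210 [113 143 195]; 212 [102 129 179]; 214 [ 90 113 156]; 216 [ 79  99 137]; 218 [ 73  91 126]; 220 [ 70  87 120]; 222 [ 72  91 122]; 224 [ 87 110 144]; 226 [107 135 175]; 228 [122 155 198]; 230 [128 164 205]; 232 [126 165 199]; 234 [118 158 185]; 236 [106 145 167]; 238 [ 97 134 155]; 240 [ 92 126 147]; 242 [ 84 116 134]; 244 [ 72  97 111]; 246 [60 74 83]; 248 [62 67 69]; 250 [77 77 76]; 252 [91 90 89]; 254 [98 97 96]; 256 [ 99 100  
[... 381 characters left out ...]
 240 [36 35 34]; 242 [34 33 33]; 244 [35 32 32]; 246 [45 43 42]; 248 [66 64 63]; 250 [86 84 83]; 252 [91 90 88]; 254 [90 89 87]; 256 [89 87 85]; 258 [88 88 86]; 260 [85 94 93]; 
200 [ 54  73 106]; 202 [ 52  70 102]; 204 [ 52  69 102]; 206 [51 67 98]; 208 [46 61 88]; 210 [40 54 78]; 212 [40 53 77]; 214 [40 54 77]; 216 [40 53 77]; 218 [39 52 75]; 220 [41 55 80]; 222 [ 56  75 108]; 224 [ 84 112 161]; 226 [106 141 202]; 228 [110 146 208]; 230 [101 134 190]; 232 [ 75  97 132]; 234 [45 51 61]; 236 [36 37 37]; 238 [37 36 36]; 240 [38 36 35]; 242 [36 35 34]; 244 [36 35 34]; 246 [47 45 45]; 248 [68 67 67]; 250 [90 89 88]; 252 [96 94 92]; 254 [93 92 91]; 256 [93 91 89]; 258 [92 92 90]; 260 [89 97 98];
```

```bash
python3 -m inch '[{"tx":0,"ty":0,"tz":-2,"turn":0,"claw":70},{"tx":0,"ty":0,"tz":-2,"turn":0,"claw":65},{"tx":0,"ty":0,"tz":-2,"turn":0,"claw":60},{"tx":0,"ty":0,"tz":-2,"turn":0,"claw":56},{"tx":0,"ty":0,"tz":0,"turn":0,"claw":56}]'; python3 -c "
from h import *
st()"; python3 -m inch '[{"tx":0,"ty":0,"tz":-1.5,"turn":0,"claw":53},{"tx":0,"ty":0,"tz":-1.5,"turn":0,"claw":50},{"tx":0,"ty":0,"tz":0,"turn":0,"claw":50}]'; python3 -c "
from h import *
st()"; python3 -m inch '[{"tx":0,"ty":0,"tz":-1.5,"turn":0,"claw":47},{"tx":0,"ty":0,"tz":-1.8,"turn":0,"claw":43.6},{"tx":0,"ty":0,"tz":0,"turn":0,"claw":43.6}]'; python3 -c "
from h import *
st()"
```

```text
t: 8.35
position: [557.7, -192.7, 135.4]
ee_rot: [0.701, -0.697, -0.105, 0.106]
ft_force: [-2.3, 6.4, 4.5]
width: 56.0
t 8.35 pos [ 557.7 -192.7  135.4] clamp [-26.1   2.2 135.4] w 56.0 F clamp [6.85 0.35 4.49]
z_axis ang 1.871 psi 1.869 y [-0.002  0.005 -1.   ]
t: 8.65
position: [558.4, -195.4, 134.9]
ee_rot: [0.701, -0.697, -0.105, 0.106]
ft_force: [-1.8, 6.6, 3.2]
width: 50.1
t 8.65 pos [ 558.4 -195.4  134.9] clamp [-28.8   2.3 134.9] w 50.1 F clamp [ 6.82 -0.2   3.25]
z_axis ang 1.8711 psi 1.869 y [-0.002  0.005 -1.   ]
t: 8.95
position: [559.3, -198.4, 134.1]
ee_rot: [0.701, -0.697, -0.105, 0.106]
ft_force: [-0.6, 5.9, -1.1]
width: 43.9
t 8.95 pos [ 559.3 -198.4  134.1] clamp [-31.9   2.4 134.1] w 43.9 F clamp [ 5.86 -1.18 -1.09]
z_axis ang 1.8711 psi 1.869 y [-0.003  0.005 -1.   ]
```

```bash
python3 -m inch '[{"tx":0,"ty":0,"tz":-1,"turn":0,"claw":42},{"tx":0,"ty":0,"tz":-1,"turn":0,"claw":40.8},{"tx":0,"ty":0,"tz":0,"turn":0,"claw":40.8}]'; python3 -c "
from h import *
st()
im=robot.capture('scene')[:,:,::-1];crop(im,210,120,385,260,4,'pics/s8c.png')
"
python3 -m inch '[{"tx":0,"ty":0,"tz":4,"turn":0,"claw":47},{"tx":0,"ty":0,"tz":4,"turn":0,"claw":55},{"tx":0,"ty":0,"tz":4,"turn":0,"claw":63},{"tx":0,"ty":0,"tz":4,"turn":0,"claw":74},{"tx":0,"ty":0,"tz":0,"turn":0,"claw":74},{"tx":0,"ty":0,"tz":0,"turn":0,"claw":74}]'; python3 - <<'E'
from prof import *
s,R=st()
im=robot.capture('scene')[:,:,::-1];crop(im,210,120,385,260,4,'pics/s9c.png')
im=robot.capture('top')[:,:,::-1];crop(im,240,140,425,255,4,'pics/t9c.png')
prof('pics/t9c.png','top',(240,140),4,72,range(-20,21,5),220,256)
for f in('s8c','s9c'): prof(f'pics/{f}.png','scene',(210,120),4,72,range(-20,21,5),220,256)
E
```

```text
t: 9.25
position: [559.6, -199.8, 133.8]
ee_rot: [0.702, -0.697, -0.105, 0.107]
ft_force: [-1.6, 6.8, -0.2]
width: 40.8
t 9.25 pos [ 559.6 -199.8  133.8] clamp [-33.4   2.4 133.8] w 40.8 F clamp [ 6.99 -0.43 -0.22]
z_axis ang 1.8712 psi 1.869 y [-0.003  0.006 -1.   ]
t: 9.9
position: [556.3, -188.1, 135.6]
ee_rot: [-0.699, 0.7, 0.106, -0.106]
ft_force: [-0.5, -0.2, -0.2]
width: 73.7
t 9.9 pos [ 556.3 -188.1  135.6] clamp [-21.3   2.2 135.6] w 73.7 F clamp [-0.06  0.59 -0.23]
z_axis ang 1.871 psi 1.869 y [ 0.001 -0.001 -1.   ]
220 [ 99 125 173]; 222 [ 88 111 155]; 224 [ 79  99 137]; 226 [ 73  91 126]; 228 [ 68  85 118]; 230 [ 70  88 119]; 232 [ 84 105 138]; 234 [104 131 170]; 236 [119 151 194]; 238 [125 159 203]; 240 [119 153 193]; 242 [103 134 166]; 244 [ 81 106 128]; 246 [63 77 89]; 248 [63 67 70]; 250 [77 77 76]; 252 [91 91 89]; 254 [97 97 96]; 
220 [40 53 78]; 222 [40 53 77]; 224 [40 53 77]; 226 [39 51 76]; 228 [42 55 79]; 230 [ 56  75 106]; 232 [ 82 110 156]; 234 [107 143 204]; 236 [113 152 216]; 238 [105 139 198]; 240 [ 76  95 131]; 242 [42 45 53]; 244 [33 32 30]; 246 [46 45 44]; 248 [70 69 67]; 250 [90 90 87]; 252 [94 94 92]; 254 [94 92 91]; 
220 [40 53 77]; 222 [40 53 77]; 224 [39 53 77]; 226 [39 52 75]; 228 [40 54 78]; 230 [ 55  72 104]; 232 [ 81 107 154]; 234 [106 142 202]; 236 [113 151 216]; 238 [103 138 197]; 240 [ 75  95 131]; 242 [43 46 54]; 244 [34 32 30]; 246 [46 44 43]; 248 [69 68 66]; 250 [90 89 87]; 252 [95 93 91]; 254 [93 91 89];
```

View pics/s9c.png

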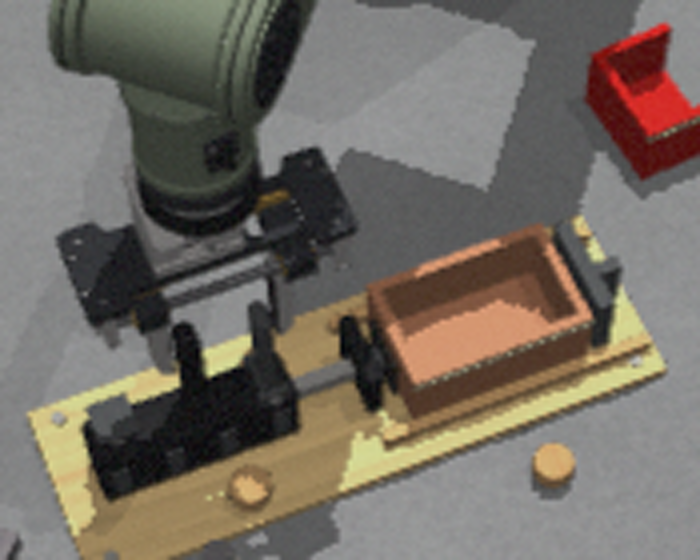

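View pics/t9c.png

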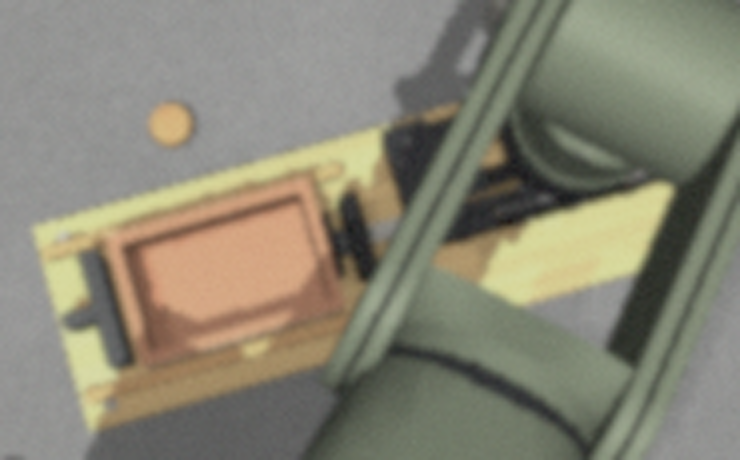

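```bash
python3 - <<'E'
from h import *
a=[]
im=cv2.imread('pics/scenec.png'); im=np.vstack([np.zeros((180,700,3),np.uint8),im])[:560]
for f in (None,'s4c','s5c','s7c','s8c','s9c'):
    I=im if f is None else cv2.imread(f'pics/{f}.png')
    a.append(cv2.resize(I[300:450,280:410],None,fx=2,fy=2))
cv2.imwrite('pics/jaws.png',np.vstack([np.hstack(a[:3]),np.hstack(a[3:])]))
E
```

```text
(no output)
```

View pics/jaws.png

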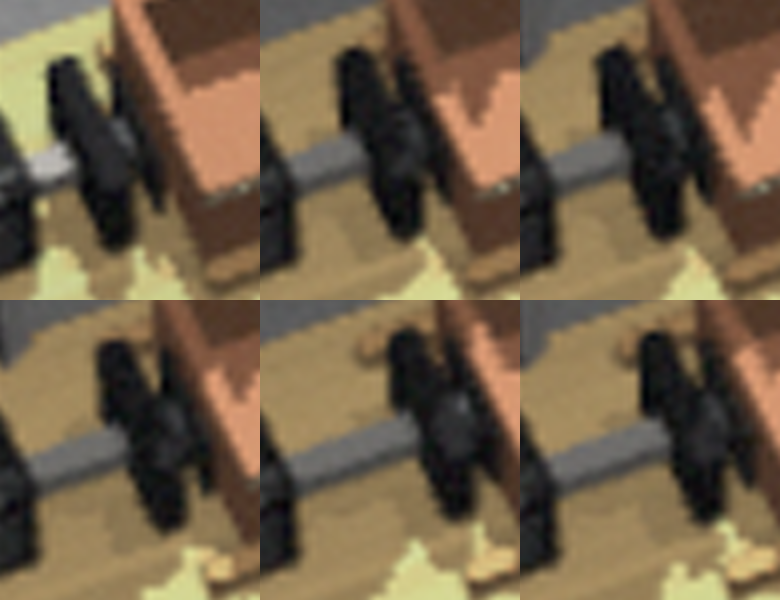

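```bash
python3 -m inch '[{"tx":0,"ty":0,"tz":-3,"turn":0,"claw":70},{"tx":0,"ty":0,"tz":-3,"turn":0,"claw":65},{"tx":0,"ty":0,"tz":-3,"turn":0,"claw":60},{"tx":0,"ty":0,"tz":-2,"turn":0,"claw":57},{"tx":0,"ty":0,"tz":0,"turn":0,"claw":57}]'; python3 -c "
from h import *
st()"; python3 -m inch '[{"tx":0,"ty":0,"tz":-1.5,"turn":0,"claw":54},{"tx":0,"ty":0,"tz":-1.5,"turn":0,"claw":52},{"tx":0,"ty":0,"tz":0,"turn":0,"claw":52}]'; python3 -c "
from h import *
st()"; python3 -m inch '[{"tx":0,"ty":0,"tz":-1.5,"turn":0,"claw":50},{"tx":0,"ty":0,"tz":-1,"turn":0,"claw":48},{"tx":0,"ty":0,"tz":0,"turn":0,"claw":48}]'; python3 -c "
from h import *
st()"
```

```text
t: 10.5
position: [558.5, -195.5, 135.1]
ee_rot: [0.701, -0.697, -0.105, 0.106]
ft_force: [-2.1, 7.0, 3.3]
width: 57.1
t 10.5 pos [ 558.5 -195.5  135.1] clamp [-28.9   2.3 135.1] w 57.1 F clamp [ 7.28 -0.06  3.33]
z_axis ang 1.8708 psi 1.869 y [-0.003  0.006 -1.   ]
t: 10.8
position: [559.2, -198.0, 134.6]
ee_rot: [0.701, -0.697, -0.105, 0.106]
ft_force: [-1.4, 8.1, 2.7]
width: 52.3
t 10.8 pos [ 559.2 -198.   134.6] clamp [-31.6   2.3 134.6] w 52.3 F clamp [ 8.13 -1.08  2.74]
z_axis ang 1.8711 psi 1.869 y [-0.003  0.006 -1.   ]
t: 11.1
position: [559.6, -199.4, 134.0]
ee_rot: [0.702, -0.696, -0.105, 0.107]
ft_force: [-2.1, 8.9, 0.1]
width: 47.9
t 11.1 pos [ 559.6 -199.4  134. ] clamp [-33.    2.4 134. ] w 47.9 F clamp [ 9.12 -0.64  0.11]
z_axis ang 1.8711 psi 1.869 y [-0.004  0.008 -1.   ]
```

```bash
python3 -m inch '[{"tx":0,"ty":0,"tz":-1,"turn":0,"claw":47},{"tx":0,"ty":0,"tz":-1,"turn":0,"claw":46},{"tx":0,"ty":0,"tz":0,"turn":0,"claw":46}]'; python3 -c "
from h import *
st()"; python3 -m inch '[{"tx":0,"ty":0,"tz":-1,"turn":0,"claw":45},{"tx":0,"ty":0,"tz":-1,"turn":0,"claw":44},{"tx":0,"ty":0,"tz":0,"turn":0,"claw":44}]'; python3 -c "
from h import *
st()
im=robot.capture('scene')[:,:,::-1];crop(im,210,120,385,260,4,'pics/s10c.png')
from prof import *
prof('pics/s10c.png','scene',(210,120),4,72,range(-20,21,5),220,256)
im=robot.capture('top')[:,:,::-1];crop(im,240,140,425,255,4,'pics/t10c.png')
prof('pics/t10c.png','top',(240,140),4,72,range(-20,21,5),220,256)
"
```

```text
t: 11.4
position: [560.0, -200.9, 133.5]
ee_rot: [0.703, -0.696, -0.105, 0.107]
ft_force: [-1.3, 8.6, -0.6]
width: 45.9
t 11.4 pos [ 560.  -200.9  133.5] clamp [-34.6   2.4 133.5] w 45.9 F clamp [ 8.56 -1.26 -0.63]
z_axis ang 1.8711 psi 1.869 y [-0.005  0.009 -1.   ]
t: 11.7
position: [560.3, -202.0, 132.9]
ee_rot: [0.703, -0.695, -0.104, 0.107]
ft_force: [-0.5, 10.1, -2.1]
width: 44.4
t 11.7 pos [ 560.3 -202.   132.9] clamp [-35.7   2.4 132.9] w 44.4 F clamp [ 9.84 -2.5  -2.09]
z_axis ang 1.8711 psi 1.869 y [-0.005  0.011 -1.   ]
220 [ 52  70 103]; 222 [50 66 97]; 224 [43 58 85]; 226 [39 53 77]; 228 [41 54 77]; 230 [41 54 78]; 232 [40 54 78]; 234 [39 52 75]; 236 [43 56 81]; 238 [ 60  79 114]; 240 [ 88 117 168]; 242 [109 146 209]; 244 [113 150 215]; 246 [105 137 194]; 248 [ 94 111 141]; 250 [92 93 96]; 252 [93 91 88]; 254 [93 91 89]; 
220 [121 152 198]; 222 [120 151 200]; 224 [116 146 198]; 226 [108 137 188]; 228 [ 96 122 169]; 230 [ 84 106 147]; 232 [ 76  95 132]; 234 [ 70  88 122]; 236 [ 66  83 115]; 238 [ 70  89 119]; 240 [ 87 111 144]; 242 [109 138 178]; 244 [122 155 199]; 246 [124 156 198]; 248 [117 143 178]; 250 [106 122 144]; 252 [101 106 115]; 254 [100 100 101];
```

View pics/s10c.png

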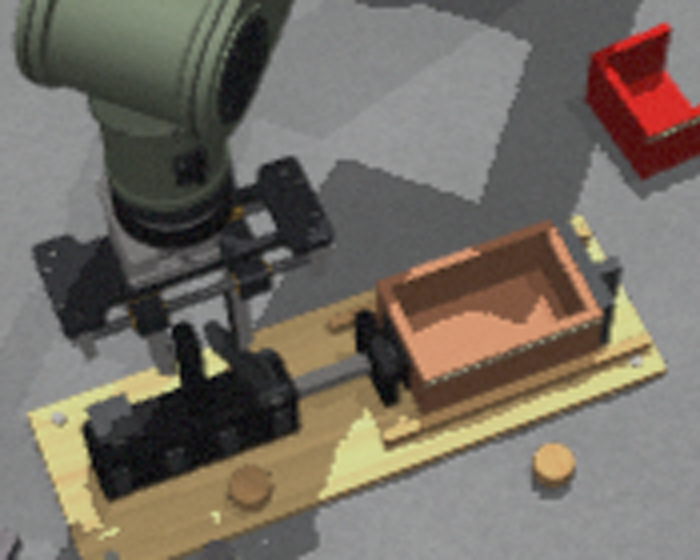

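```bash
python3 -m inch '[{"tx":0,"ty":0,"tz":-1,"turn":0,"claw":43.5},{"tx":0,"ty":0,"tz":-0.8,"turn":0,"claw":43},{"tx":0,"ty":0,"tz":0,"turn":0,"claw":43}]'; python3 -c "
from h import *
st()"
python3 -m inch '[{"tx":0,"ty":0,"tz":4,"turn":0,"claw":47},{"tx":0,"ty":0,"tz":4,"turn":0,"claw":55},{"tx":0,"ty":0,"tz":4,"turn":0,"claw":63},{"tx":0,"ty":0,"tz":5,"turn":0,"claw":74},{"tx":0,"ty":0,"tz":1,"turn":0,"claw":74},{"tx":0,"ty":0,"tz":0,"turn":0,"claw":74}]'; python3 - <<'E'
from prof import *
s,R=st()
im=robot.capture('scene')[:,:,::-1];crop(im,210,120,385,260,4,'pics/s11c.png')
a=[]
for f in ('s3c','s7c','s9c','s10c','s11c'):
    I=cv2.imread(f'pics/{f}.png'); a.append(I[300:450,280:430])
cv2.imwrite('pics/jaws2.png',np.hstack(a))
E
```

```text
t: 12.1
position: [560.5, -202.7, 132.5]
ee_rot: [0.704, -0.694, -0.104, 0.107]
ft_force: [-0.9, 11.7, -1.3]
width: 42.8
t 12.1 pos [ 560.5 -202.7  132.5] clamp [-36.4   2.4 132.5] w 42.8 F clamp [11.43 -2.54 -1.33]
z_axis ang 1.8713 psi 1.869 y [-0.006  0.012 -1.   ]
t: 12.7
position: [557.3, -191.6, 135.4]
ee_rot: [0.699, -0.699, -0.106, 0.106]
ft_force: [-0.4, 2.5, 0.5]
width: 73.9
t 12.7 pos [ 557.3 -191.6  135.4] clamp [-24.9   2.2 135.4] w 73.9 F clamp [ 2.46 -0.38  0.52]
z_axis ang 1.8709 psi 1.869 y [ 0.  0. -1.]
```

View pics/jaws2.png

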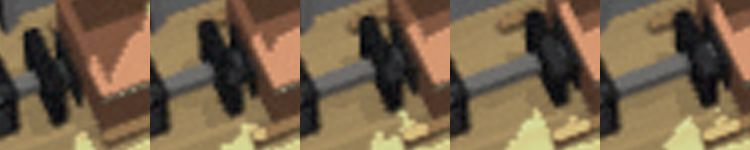

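```bash
python3 -m inch '[{"tx":0,"ty":0,"tz":3,"turn":0,"claw":74},{"tx":0,"ty":0,"tz":2,"turn":0,"claw":76},{"tx":0,"ty":0,"tz":0,"turn":0,"claw":76}]';cat > jawm.py <<'E'
from h import *
# project: template around upper part of jaw plate from s7, match in others
T=cv2.imread('pics/s7c.png')[318:365,326:352]
# mm scale along the bar at z~60
p=proj('scene',c2w([(60,0,60),(100,0,60)]));d=(p[1]-p[0])*4/40
def jm(f):
    I=cv2.imread(f)[:, :500] if isinstance(f,str) else f
    r=cv2.matchTemplate(I[280:420,280:420],T,cv2.TM_CCOEFF_NORMED);_,v,_,(x,y)=cv2.minMaxLoc(r)
    dx=np.array([x+280-326,y+280-318]);return round(float(dx@d/(d@d)),1),dx,round(v,2)
if __name__=='__main__':
    print(d)
    for f in('s3c','s4c','s5c','s7c','s8c','s9c','s10c','s11c'): print(f,jm(f'pics/{f}.png'))
E
python3 - <<'E'
from jawm import *
st()
im=robot.capture('scene')[:,:,::-1];crop(im,210,120,385,260,4,'pics/s12c.png')
print(d)
for f in('s3c','s4c','s5c','s7c','s8c','s9c','s10c','s11c','s12c'): print(f,jm(f'pics/{f}.png'))
E
```

```text
t: 13.05
position: [556.0, -187.2, 135.7]
ee_rot: [-0.699, 0.699, 0.106, -0.106]
ft_force: [0.1, 0.2, 0.4]
width: 76.0
t 13.05 pos [ 556.  -187.2  135.7] clamp [-20.3   2.1 135.7] w 76.0 F clamp [ 0.19 -0.14  0.44]
z_axis ang 1.8711 psi 1.869 y [ 0.001 -0.001 -1.   ]
[ 1.28758239 -0.46895471]
s3c (-19.4, array([-25,   9]), 0.96)
s4c (-8.5, array([-11,   4]), 0.96)
s5c (-7.9, array([-10,   4]), 0.96)
s7c (0.0, array([0, 0]), 1.0)
s8c (11.8, array([15, -6]), 0.96)
s9c (7.9, array([10, -4]), 0.96)
s10c (20.3, array([ 26, -10]), 0.91)
s11c (19.6, array([ 25, -10]), 0.95)
s12c (19.6, array([ 25, -10]), 0.94)
```

```bash
python3 -m inch '[{"tx":0,"ty":0,"tz":-3,"turn":0,"claw":74},{"tx":0,"ty":0,"tz":-3,"turn":0,"claw":70},{"tx":0,"ty":0,"tz":-2,"turn":0,"claw":68},{"tx":0,"ty":0,"tz":0,"turn":0,"claw":68}]'; python3 -c "
from h import *
st()"; python3 -m inch '[{"tx":0,"ty":0,"tz":-1.5,"turn":0,"claw":67},{"tx":0,"ty":0,"tz":-1.5,"turn":0,"claw":66},{"tx":0,"ty":0,"tz":0,"turn":0,"claw":66}]'; python3 - <<'E'
from jawm import *
st()
im=robot.capture('scene')[:,:,::-1];crop(im,210,120,385,260,4,'pics/s13c.png')
print(jm('pics/s13c.png'))
E
```

```text
t: 13.5
position: [557.4, -191.7, 135.4]
ee_rot: [0.702, -0.697, -0.105, 0.106]
ft_force: [-2.6, 7.1, 4.9]
width: 68.0
t 13.5 pos [ 557.4 -191.7  135.4] clamp [-25.    2.2 135.4] w 68.0 F clamp [7.58 0.43 4.95]
z_axis ang 1.8707 psi 1.869 y [-0.003  0.007 -1.   ]
t: 13.8
position: [557.9, -193.4, 135.4]
ee_rot: [0.702, -0.696, -0.105, 0.107]
ft_force: [-2.7, 8.9, 6.7]
width: 66.1
t 13.8 pos [ 557.9 -193.4  135.4] clamp [-26.8   2.2 135.4] w 66.1 F clamp [ 9.35 -0.03  6.74]
z_axis ang 1.8712 psi 1.869 y [-0.004  0.008 -1.   ]
(21.7, array([ 28, -10]), 0.91)
```

```bash
python3 -m inch '[{"tx":0,"ty":0,"tz":-1.5,"turn":0,"claw":65},{"tx":0,"ty":0,"tz":-1.5,"turn":0,"claw":64},{"tx":0,"ty":0,"tz":0,"turn":0,"claw":64}]'; python3 - <<'E'
from jawm import *
st()
im=robot.capture('scene')[:,:,::-1];crop(im,210,120,385,260,4,'pics/s14c.png')
print(jm('pics/s14c.png'))
E
```

```text
t: 14.15
position: [558.5, -195.4, 135.3]
ee_rot: [0.703, -0.695, -0.105, 0.107]
ft_force: [-4.8, 10.9, 7.6]
width: 64.2
t 14.15 pos [ 558.5 -195.4  135.3] clamp [-28.8   2.2 135.3] w 64.2 F clamp [11.83  1.34  7.59]
z_axis ang 1.8713 psi 1.869 y [-0.004  0.01  -1.   ]
(22.6, array([ 29, -11]), 0.9)
```

```bash
python3 -m inch '[{"tx":0,"ty":0,"tz":-1.5,"turn":0,"claw":63},{"tx":0,"ty":0,"tz":-1.5,"turn":0,"claw":62},{"tx":0,"ty":0,"tz":0,"turn":0,"claw":62}]'; python3 - <<'E'
from jawm import *
st()
im=robot.capture('scene')[:,:,::-1];crop(im,210,120,385,260,4,'pics/s15c.png')
print(jm('pics/s15c.png'))
E
```

```text
t: 14.5
position: [559.1, -197.3, 135.0]
ee_rot: [0.704, -0.695, -0.105, 0.107]
ft_force: [-4.6, 13.2, 5.6]
width: 62.0
t 14.5 pos [ 559.1 -197.3  135. ] clamp [-30.8   2.2 135. ] w 62.0 F clamp [14.    0.54  5.65]
z_axis ang 1.8714 psi 1.869 y [-0.005  0.012 -1.   ]
(24.3, array([ 31, -12]), 0.87)
```

```bash
python3 -m inch '[{"tx":0,"ty":0,"tz":4,"turn":0,"claw":64},{"tx":0,"ty":0,"tz":4,"turn":0,"claw":67},{"tx":0,"ty":0,"tz":4,"turn":0,"claw":71},{"tx":0,"ty":0,"tz":4,"turn":0,"claw":75},{"tx":0,"ty":0,"tz":1,"turn":0,"claw":76},{"tx":0,"ty":0,"tz":0,"turn":0,"claw":76}]'; python3 - <<'E'
from jawm import *
st()
im=robot.capture('scene')[:,:,::-1];crop(im,210,120,385,260,4,'pics/s16c.png')
print(jm('pics/s16c.png'))
look=robot.capture('wrist')[:,:,::-1];crop(look,200,120,600,320,2,'pics/w16c.png')
a=[]
for f in ('s9c','s12c','s15c','s16c'):
    I=cv2.imread(f'pics/{f}.png'); a.append(I[290:430,310:440])
cv2.imwrite('pics/jaws3.png',cv2.resize(np.hstack(a),None,fx=1.5,fy=1.5))
E
```

```text
t: 15.15
position: [556.0, -187.3, 135.4]
ee_rot: [-0.699, 0.699, 0.106, -0.106]
ft_force: [0.1, -0.2, 0.9]
width: 76.1
t 15.15 pos [ 556.  -187.3  135.4] clamp [-20.4   2.2 135.4] w 76.1 F clamp [-0.21 -0.09  0.93]
z_axis ang 1.8708 psi 1.869 y [ 0.    -0.001 -1.   ]
(23.3, array([ 30, -11]), 0.9)
```

View pics/w16c.png

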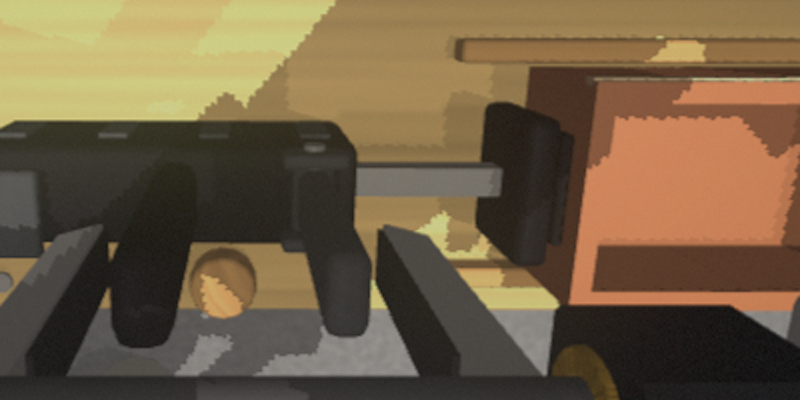

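View pics/jaws3.png

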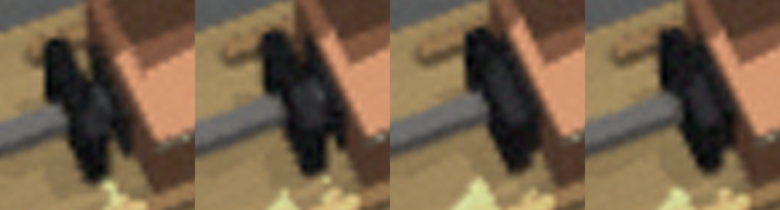

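```bash
python3 - <<'E'
from h import *
a=cv2.imread('pics/w7.png');b=cv2.imread('pics/w16c.png')
A=cv2.resize(a[160:265,405:475],None,fx=5,fy=5,interpolation=cv2.INTER_CUBIC)
B=cv2.resize(cv2.resize(b,(400,200),interpolation=cv2.INTER_AREA)[40:145,230:300],None,fx=5,fy=5,interpolation=cv2.INTER_CUBIC)
o=np.hstack([A,B]);o=np.clip(o.astype(float)*2.2,0,255).astype(np.uint8);cv2.imwrite('pics/cmp.png',o)
E
```

```text
(no output)
```

View pics/cmp.png

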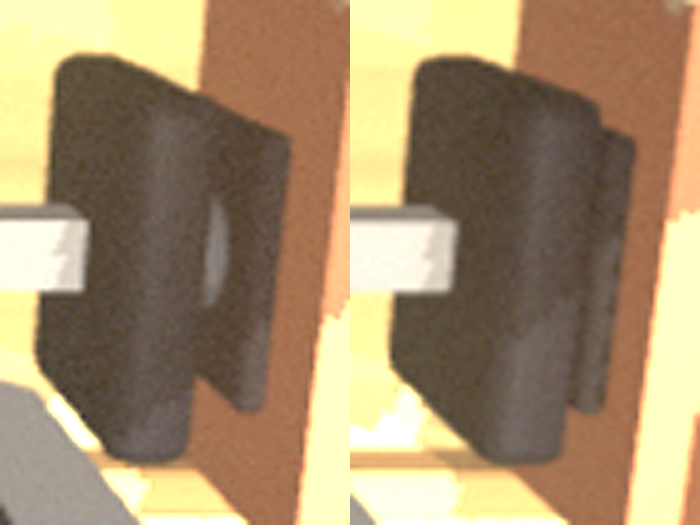

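```bash
python3 -m inch '[{"tx":0,"ty":-20,"tz":0,"turn":0,"claw":80},{"tx":0,"ty":-40,"tz":0,"turn":0,"claw":80},{"tx":0,"ty":-40,"tz":0,"turn":0,"claw":80},{"tx":0,"ty":0,"tz":0,"turn":0,"claw":0},{"tx":1,"ty":0,"tz":-28,"turn":0,"claw":0},{"tx":1,"ty":0,"tz":-28,"turn":0,"claw":0},{"tx":0,"ty":0,"tz":-27,"turn":0,"claw":0},{"tx":0,"ty":0,"tz":0,"turn":0,"claw":0},{"tx":0,"ty":0,"tz":0,"turn":0,"claw":0},{"tx":0,"ty":0,"tz":0,"turn":0,"claw":0}]'; python3 - <<'E'
from look import *
from jawm import jm
s,R=st((-103.5,1,110));look('wrist','w17'); crop(cv2.imread('pics/w17o.png'),200,120,600,320,2,'pics/w17c.png')
im=robot.capture('scene')[:,:,::-1];crop(im,210,120,385,260,4,'pics/s17c.png');print(jm('pics/s17c.png'))
E
```

```text
t: 16.25
position: [581.9, -264.7, 234.8]
ee_rot: [0.7, -0.699, -0.106, 0.106]
ft_force: [-0.3, 0.6, 0.0]
width: 27.6
t 16.25 pos [ 581.9 -264.7  234.8] clamp [-1.020e+02  2.000e-01  2.348e+02] w 27.6 F clamp [0.65 0.11 0.03]
z_axis ang 1.8714 psi 1.869 y [-0.001  0.001 -1.   ]
shift tool [ -0.8 124.8  -1.6]
(22.9, array([ 29, -12]), 0.87)
```

View pics/w17c.png

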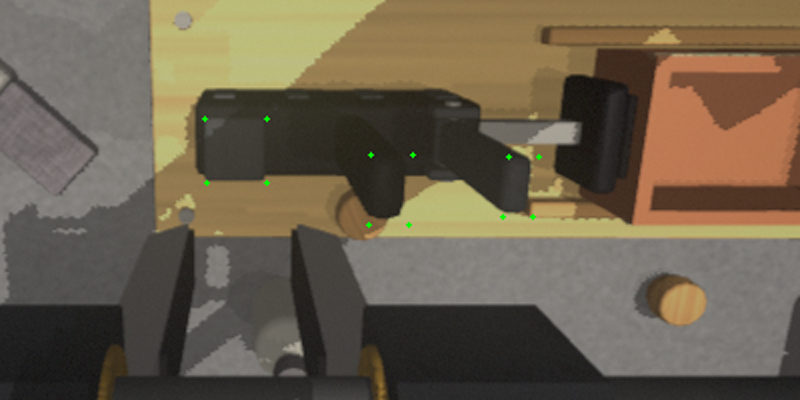

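View pics/s17c.png

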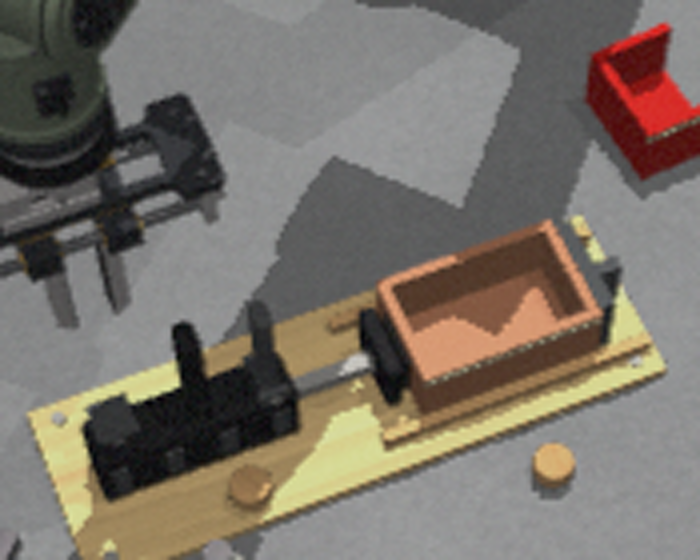

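```bash
python3 -m inch '[{"tx":-1,"ty":0,"tz":-1.5,"turn":0,"claw":0},{"tx":0,"ty":0,"tz":0,"turn":0,"claw":0},{"tx":0,"ty":0,"tz":0,"turn":0,"claw":0},{"tx":0,"ty":40,"tz":0,"turn":0,"claw":0},{"tx":0,"ty":40,"tz":0,"turn":0,"claw":0},{"tx":0,"ty":30,"tz":0,"turn":0,"claw":0},{"tx":0,"ty":15,"tz":0,"turn":0,"claw":0},{"tx":0,"ty":5,"tz":0,"turn":0,"claw":0},{"tx":0,"ty":0,"tz":0,"turn":0,"claw":0},{"tx":0,"ty":0,"tz":0,"turn":0,"claw":0},{"tx":0,"ty":0,"tz":0,"turn":0,"claw":0},{"tx":0,"ty":0,"tz":0,"turn":0,"claw":0}]'; python3 - <<'E'
from look import *
from jawm import jm
s,R=st((-103.5,1,87));look('wrist','w18'); crop(cv2.imread('pics/w18.png'),200,120,600,320,2,'pics/w18c.png')
im=robot.capture('scene')[:,:,::-1];crop(im,210,120,385,260,4,'pics/s18c.png');print(jm('pics/s18c.png'))
E
```

```text
t: 17.55
position: [582.8, -267.9, 107.2]
ee_rot: [-0.698, 0.7, 0.107, -0.105]
ft_force: [0.5, 0.0, -0.3]
width: 0.3
t 17.55 pos [ 582.8 -267.9  107.2] clamp [-105.3    0.3  107.2] w 0.3 F clamp [-0.14 -0.53 -0.27]
z_axis ang 1.8711 psi 1.869 y [ 0.002 -0.002 -1.   ]
shift tool [-0.8 20.2  1.8]
(22.9, array([ 29, -12]), 0.87)
```

View pics/w18c.png

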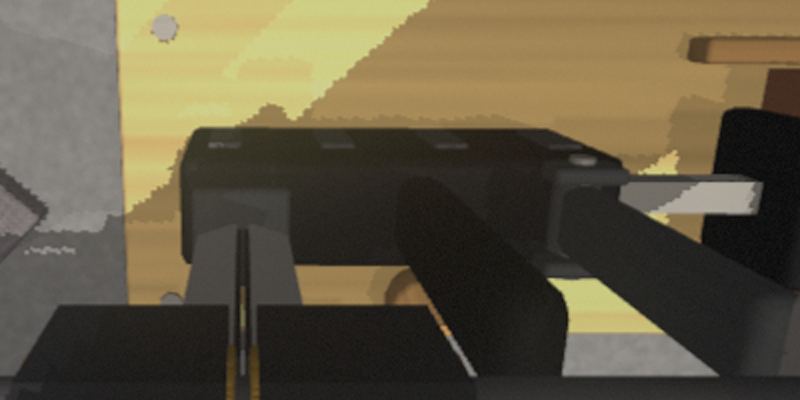

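View pics/s18c.png

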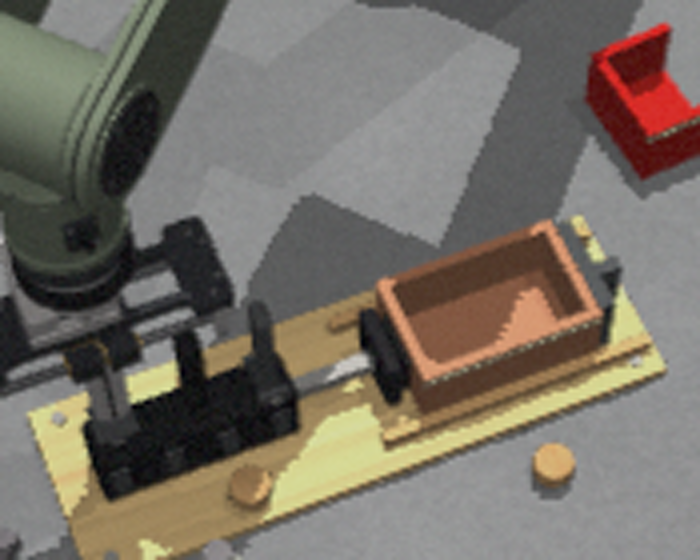

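```bash
python3 -m inch '[{"tx":0,"ty":0,"tz":1.5,"turn":0,"claw":0},{"tx":0,"ty":0,"tz":0,"turn":0,"claw":0},{"tx":0,"ty":5,"tz":0,"turn":0,"claw":0},{"tx":0,"ty":4,"tz":0,"turn":0,"claw":0},{"tx":0,"ty":3,"tz":0,"turn":0,"claw":0},{"tx":0,"ty":3,"tz":0,"turn":0,"claw":0},{"tx":0,"ty":2,"tz":0,"turn":0,"claw":0},{"tx":0,"ty":2,"tz":0,"turn":0,"claw":0},{"tx":0,"ty":1,"tz":0,"turn":0,"claw":0},{"tx":0,"ty":0,"tz":0,"turn":0,"claw":0}]'; python3 - <<'E'
from jawm import *
st()
im=robot.capture('scene')[:,:,::-1];crop(im,210,120,385,260,4,'pics/s19c.png')
E
```

```text
t: 18.65
position: [581.3, -265.8, 87.2]
ee_rot: [0.699, -0.699, -0.106, 0.106]
ft_force: [-3.3, 1.6, 8.6]
width: 0.8
t 18.65 pos [ 581.3 -265.8   87.2] clamp [-102.9    1.1   87.2] w 0.8 F clamp [2.49 2.65 8.56]
z_axis ang 1.8712 psi 1.869 y [-0.  0. -1.]
```

View pics/s19c.png

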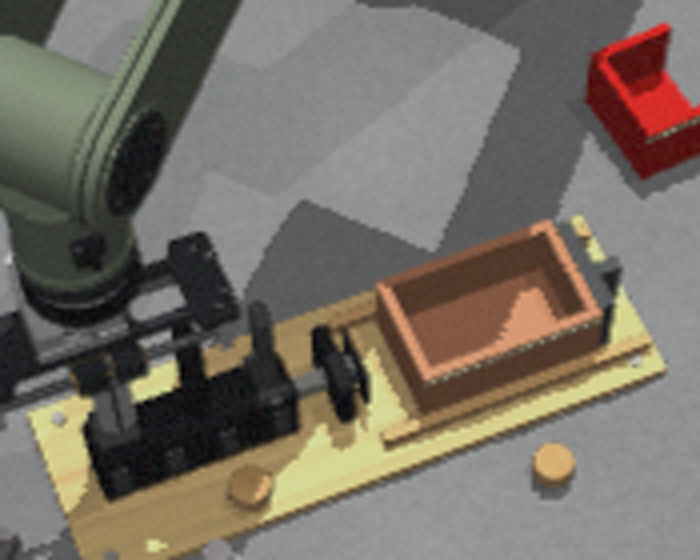

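Jaw is springing back (plate at ~(325,340), on its way); the planter stays closed. Holding the tab.

```bash
python3 -m inch '[{"tx":0,"ty":0,"tz":0,"turn":0,"claw":0},{"tx":0,"ty":0,"tz":0,"turn":0,"claw":0},{"tx":0,"ty":0,"tz":0,"turn":0,"claw":0},{"tx":0,"ty":0,"tz":0,"turn":0,"claw":0},{"tx":0,"ty":0,"tz":0,"turn":0,"claw":0},{"tx":0,"ty":0,"tz":0,"turn":0,"claw":0},{"tx":0,"ty":0,"tz":0,"turn":0,"claw":0},{"tx":0,"ty":0,"tz":0,"turn":0,"claw":0}]'; python3 - <<'E'
from jawm import *
st()
im=robot.capture('scene')[:,:,::-1];crop(im,210,120,385,260,4,'pics/s20c.png');print(jm('pics/s20c.png'),jm('pics/s3c.png'))
E
```

```text
t: 19.5
position: [581.3, -265.8, 87.2]
ee_rot: [0.699, -0.699, -0.106, 0.106]
ft_force: [-3.9, 2.2, 9.7]
width: 0.5
t 19.5 pos [ 581.3 -265.8   87.2] clamp [-102.9    1.1   87.2] w 0.5 F clamp [3.26 3.08 9.7 ]
z_axis ang 1.8711 psi 1.869 y [-0.  0. -1.]
(-19.8, array([-26,   8]), 0.95) (-19.4, array([-25,   9]), 0.96)
```

View pics/s20c.png

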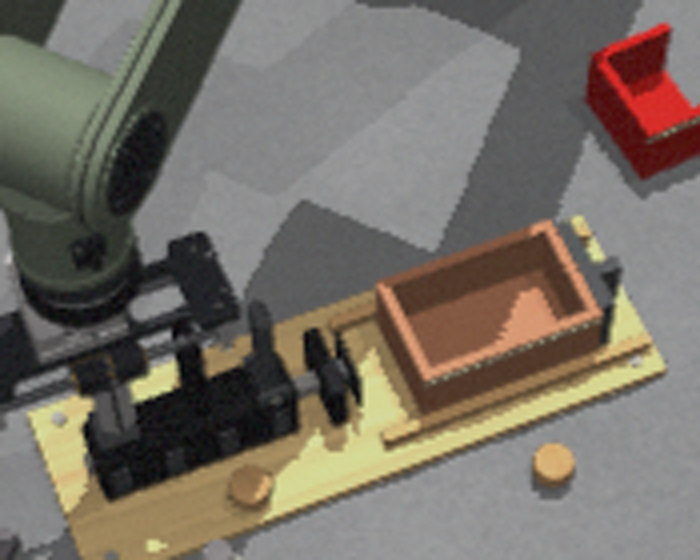

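Jaw fully back (same place as at the start), planter closed at the stop. Lifting straight off.

```bash
python3 -m inch '[{"tx":0,"ty":-10,"tz":0,"turn":0,"claw":0},{"tx":0,"ty":-30,"tz":0,"turn":0,"claw":0},{"tx":0,"ty":-45,"tz":0,"turn":0,"claw":0},{"tx":0,"ty":-45,"tz":0,"turn":0,"claw":0},{"tx":0,"ty":-20,"tz":-20,"turn":0,"claw":0},{"tx":0,"ty":0,"tz":-45,"turn":0,"claw":0},{"tx":0,"ty":0,"tz":-45,"turn":0,"claw":0},{"tx":0,"ty":0,"tz":0,"turn":0,"claw":0},{"tx":0,"ty":0,"tz":0,"turn":0,"claw":0},{"tx":0,"ty":0,"tz":0,"turn":0,"claw":0}]'; python3 - <<'E'
from jawm import *
st()
im=robot.capture('scene')[:,:,::-1];cv2.imwrite('pics/s21.png',im);crop(im,210,120,385,260,4,'pics/s21c.png');print(jm('pics/s21c.png'))
im=robot.capture('top')[:,:,::-1];crop(im,240,140,425,255,4,'pics/t21c.png')
E
```

```text
t: 20.55
position: [613.8, -370.0, 235.2]
ee_rot: [0.699, -0.699, -0.106, 0.106]
ft_force: [-0.1, 0.2, -0.2]
width: 0.3
t 20.55 pos [ 613.8 -370.   235.2] clamp [-212.     0.7  235.2] w 0.3 F clamp [ 0.25  0.08 -0.2 ]
z_axis ang 1.8715 psi 1.869 y [-0.001  0.001 -1.   ]
(-19.8, array([-26,   8]), 0.95)
```

View pics/s21.png

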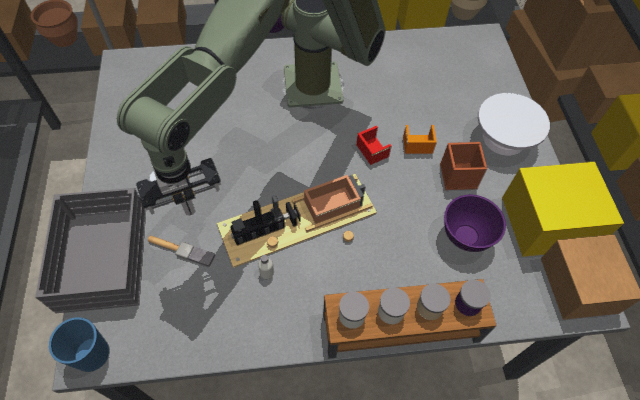

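View pics/t21c.png

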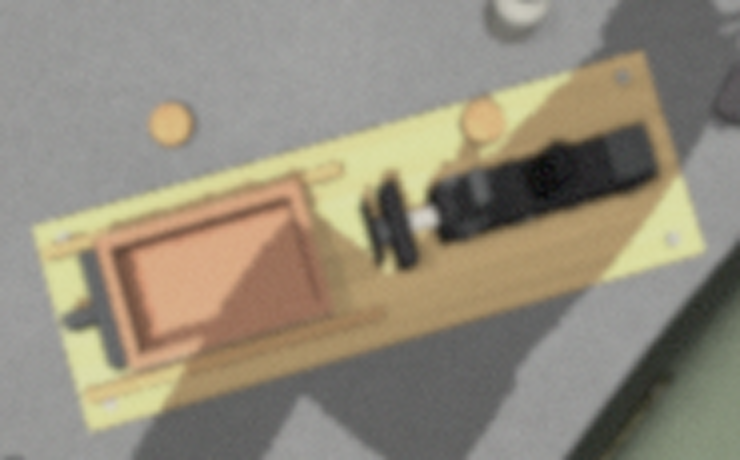

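The planter stands closed against the stop with the jaw fully back. Both feet, the bottle and the brush are where they were, and the robot is clear of everything.

```bash
python3 -c "
from rig import robot
print(robot.close_job())"
```

```text
the job is handed in; nothing more can be done
None
```

The planter halves were clamped shut against the end stop at about 14–16 N by my estimates. The tab was then pressed, the jaw sprang fully back, and the job is handed in at about 21 s.

- **Squeezing:** I used five trigger strokes. The jaw advanced by image matching to about 12, 20, 28, 40 and finally 44 mm of travel. During the strokes the back finger also rested lightly against the fixed grip, so the force readings in strokes 2 and 3 are unreliable.
- **Grip force:** I could not measure it directly. The trigger push read 14 N at the end of the last stroke, which works out to roughly 16 N on the halves. The pad spring in the wrist pictures was pressed in about 4.6 mm, which gives about 14 N. Nothing suggested a force near 30 N.
- **Holding and release:** I let the trigger go at about 14.9 s. The halves stayed clamped and unmoved until I pressed the tab at about 18 s, and I held it down until the jaw was back.
- **Last checks:** The jaw plate matched its starting position to within about 0.5 mm. No gap showed between the halves or at the stop. The feet, bottle and brush looked unmoved, and the wrist force was about zero with the arm clear.

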